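Press the ring dish squarely into its well

TASK

Pick up the blue ring dish by its brass post, lower it into the round well of the wooden stand so that its rim rests on the four pins, and let go. Then press it home gently, a little at a time on opposite sides of its rim so that it goes down square (never leaning more than 7.5 degrees, never loading pins or stand with more than 18 N), until you feel it bottom on the ledge inside all round and it rests there. Leave the other things on the dresser where they are.

Things in the scene. Friction and masses are not known exactly. Their poses are not given: they have to be found in the camera images.
- dish_post (a point): Grasp point on the loose ring dish (about 0.2 kg): on the axis of its upright brass post (14 mm diameter, standing 40 mm above the rim's top face). z runs up the post. The post's top is 17 mm above this point, the top face of the flat rim 23 mm below it. The dish is round (its yaw does not matter) and at first stands on the dresser.
- dish_seat (a point): Centre of the underside of the dish's flat blue rim (108 mm outer diameter, 4 mm thick, flat top from 36 to 54 mm radius); z is the dish's axis, up. 27 mm below dish_post. Below the rim a skirt of 72 mm diameter reaches down 22 mm; its lowest 4 mm are stepped in to 66 mm.
- stand: Fixed wooden block, 160 x 160 x 50 mm, on rubber feet; its height varies by 12 mm. Origin: centre of the block's underside; x, y parallel to its sides. In the top face a round well, 76 mm wide, with a hard felt-covered ledge as its floor. Home, the dish stands on the ledge with its rim 2.5 to 8 mm above the wood; how much is not known beforehand, it must be felt.
- well_mouth (a point): Centre of the well's mouth, level with the stand's top face; axes as the stand. Small flat brass dots on the top face 68 mm from here point out the four pins.
- collar: The four brass pins (10 mm thick) around the well, 46 mm from its centre on the stand's +x, +y, -x, -y axes; origin and axes as the stand. At first they stick up 13 to 15 mm, unevenly, and carry the rim. Friction holds each: it sinks under about 5 N and stays down (all four: 19 N). Pressing over one pin rocks the dish on its neighbours and the far side rises. On the ledge the push stops hard.
- clip: Steel hair clip, 62 x 14 x 10 mm, loose; origin at its underside. Leave alone.
- brush: Wooden hairbrush, about 210 mm long, lying bristles down, loose. Leave alone.
- bottle: Green glass stoppered bottle, 60 mm diameter, 136 mm tall, loose; origin at its underside. Leave alone.
- jar: Small amber cream jar, 56 mm diameter, 45 mm tall, loose. Leave alone.
- trinket: White ceramic trinket bowl, 90 mm diameter, 22 mm tall, loose. Leave alone.
Not all that is in view belongs to the job. There is more than one size of the part that bears dish_post; the job needs the smallest. There is more than one size of the stand; the job needs the smaller.

How it is judged:
On the way:
1. the dish stands on the pins in the well's mouth, not yet pressed down (rim 9.5 to 17.5 mm above the wood), and has been let go (horizontal distance between dish_seat and well_mouth below 0.006 m and z of dish_seat in the frame of stand between 0.0595 and 0.0675 m and angle between dish_seat's own z axis and vertical below 0.131 rad and contact force between the fingers and dish below 0.1 N and linear speed of dish below 0.02 m/s), for 0.2 s.
At the end, for the whole second after the job is handed in: The dish sits in the well, released and still: its weight bears on the ledge (at least 0.8 N, not all on the pins), its rim less than 9.5 mm above the wood, square to the stand within 0.03 rad, and centred within 5 mm (horizontal distance between dish_seat and well_mouth below 0.005 m and z of dish_seat in the frame of stand below 0.0595 m and contact force between dish and stand above 0.8 N and angle between the z axis of dish_seat and the z axis of stand, either way round below 0.03 rad and contact force between the fingers and dish below 0.1 N and linear speed of dish below 0.01 m/s); the robot touches nothing.
It fails at once if the dish leans more than 7.5 degrees while it is in the well or on the pins (horizontal distance between dish_seat and well_mouth below 0.02 m and z of dish_seat in the frame of stand below 0.0685 m and angle between dish_seat's own z axis and vertical above 0.131 rad).
It fails at once if the dish is pressed on the pins or on the stand with more than 18 N (contact force between dish and stand above 18 N or contact force between dish and collar above 18 N).
It fails at once if another thing on the dresser is moved more than 30 mm (distance of any of clip, brush, bottle, jar, trinket from where it was at the start of the episode above 0.03 m).
It also fails if it takes over 72 s, if anything falls off the work surface, if the arm or the gripper's body presses on something with over 40 N, if the wrist force passes 120 N, or if a joint passes its speed limit or range.

ROBOT

A 6-joint arm with a two-finger parallel gripper is mounted at the origin on the work surface. World frame = base frame: x ahead of the robot, y to its left, z up, the work surface at z = 0. Lengths are in m, angles in rad, forces in N, time in s.
With the tool pointing down it reaches from about 0.35 to 0.775 m from the base axis. Payload 5.5 kg.
Tool frame: the origin (TCP) lies on the mounting face of the last link; the fingertips stand 173 mm ahead of it and the grasp point (between the pads) lies 155 mm ahead of it; z points along the fingers, y is the direction in which the jaws open and shut (so a half turn about z gives the same grasp; the last joint's range is limited). The gripper opens to 85 mm and grips with 20 to 120 N. Pads are 22 mm wide; open, the fingers measure 114 mm over their backs; the gripper's body (76 mm by 85 mm) begins 54 mm behind the grasp point. The pads swing forward as they close: fully open they stand 13 mm farther back than shut.
Start: joints at [-1.318, 0.313, 0.046, 1.304, 0, 1.431], TCP at [0.22, -0.531, 0.405] pointing down, gripper open.
Joint ranges: [-2.76, 2.76], [-0.86, 1.69], [-1.03, 1.26], [-2.2, 2.34], [-1.47, 1.5], [-3.14, 3.14]. Speed limits (rad/s): [2.57, 2.57, 3.14, 3.14, 3.14, 3.14].

INTERFACE

Orientations are given as a unit quaternion [w, x, y, z].
In Python, from workcell import get_state, eyes, env gives the robot as it stands. The module is installed in compiled form; this text tells all that it offers.
- The arm moves only by the tool carry_out, never from a script. Its argument "motion" is a list of rows, each an object of numbers: "jaw": the opening, from -1 (shut) to 1 (fully open); "tx", "ty", "tz": the shift along the tool's x, y, z in cm; "wx", "wy", "wz": the turn, a rotation vector about the tool's x, y, z in degrees. In form: [{"jaw": .., "tx": .., "ty": .., "tz": .., "wx": .., "wy": .., "wz": ..}, ...]. A call has 1 to 20 rows; each row shifts and turns the commanded pose from where the row before left it, along the tool's axes as they then stand; what a row does not reach is not made up. A row lasts 1/8 s, in which the tool goes at most 62.5 mm and 10.7 degrees, less where a joint would pass 70% of its speed; a pose out of reach is approached as far as the arm can. A call with a gripper value outside its range is refused whole. The fingers move at their own pace and stop on an object; "force" is the grip in N (left out, the last holds). Time passes only in rows, so rows that do not move let the fingers close. It gives the time, the measured TCP pose, the force and the opening at its end, in the units of the state.
- get_state(): the state, without advancing time (a new reading comes with each control period).
- eyes.read_camera(name): name is "scene" or "top"; returns the picture (480x640x3 uint8, blue, green, red); there is no depth.
- eyes.calibration(name): a dict with "K" (3x3 intrinsics, pixels), "camera_from_world" (4x4, takes a point from world to camera coordinates). Camera axes: x right, y up, looking along -z (the intrinsics and any distortion apply to the point x, -y, -z); pixel columns grow to the right and rows downward; lengths in m; the calibration is good to about 2 mm. A picture is of the moment at which its call begins. calibration takes no time and is no camera call.
- env.hand_in(): hands the job in, once; it reports no verdict.
The state is a dict: "clock": time; "joint_pos": joint angles; "qvel": joint speeds; "tau": joint torques, N m; "tcp_pos": TCP position; "orientation": TCP orientation; "wrist_force": force on the tool from outside, world axes, zero at the start; "ft_torque": the same for the moment, N m; "finger_gap": finger opening in m.
Only numpy, scipy, OpenCV 4.12 (cv2) and the standard library are available. Lean on these libraries where they do the work, as an engineer would, in place of code of your own. Each camera call takes 0.05 s, during which the arm holds its last target.

## Working session

There is one attempt and no reset: what is moved stays moved. The work goes in short steps, Python scripts to look and compute and a tool call to move; the robot and the scene stay as the last step left them, time stands still between calls to the robot, and variables do not carry over. Pictures are saved under pics/ and viewed, and the job is handed in when it is done.

Besides the shell and the picture viewer there is one more tool, called after "Request:" as name(argument=value, ...), one argument or row to a line, values as JSON. carry_out: Moves the arm, as the interface text tells. Its arguments: {"type":"object","properties":{"motion":{"type":"array"},"force":{"type":"number"}},"required":["motion"]}

```bash
mkdir -p pics; python3 - <<'E'
from workcell import get_state, eyes, env
import cv2,numpy as np
np.set_printoptions(precision=4,suppress=True)
for n in("scene","top"):
    im=eyes.read_camera(n); cv2.imwrite(f"pics/{n}0.png",im)
    c=eyes.calibration(n); print(n,c)
print(get_state())
E
```

```text
scene {'K': array([[487.1797,   0.    , 313.9705],
       [  0.    , 487.1797, 233.7845],
       [  0.    ,   0.    ,   1.    ]]), 'camera_from_world': array([[-0.482 ,  0.876 ,  0.0189,  0.2439],
       [-0.5339, -0.3107,  0.7864,  0.2184],
       [ 0.6947,  0.369 ,  0.6174, -1.4713],
       [ 0.    ,  0.    ,  0.    ,  1.    ]])}
top {'K': array([[539.9022,   0.    , 322.1908],
       [  0.    , 539.9022, 251.1051],
       [  0.    ,   0.    ,   1.    ]]), 'camera_from_world': array([[-0.0265, -0.9996,  0.0034, -0.0064],
       [ 0.9823, -0.0254,  0.1855, -0.5072],
       [-0.1853,  0.0083,  0.9826, -1.2195],
       [ 0.    ,  0.    ,  0.    ,  1.    ]])}
{'clock': 0.1, 'joint_pos': array([-1.3176,  0.314 ,  0.0451,  1.3036,  0.    ,  1.4312]), 'qvel': array([-0.0002, -0.0024,  0.003 ,  0.0008,  0.0023, -0.0008]), 'tau': array([  0.0017, -48.1727,  29.9243,   0.0128,  -0.0001,  -0.    ]), 'tcp_pos': array([ 0.22  , -0.531 ,  0.4039]), 'orientation': array([-0.0008,  0.9808,  0.1951, -0.    ]), 'wrist_force': array([ 0.391 ,  0.0567, -0.2078]), 'ft_torque': array([ 0.0352, -0.0066, -0.0332]), 'finger_gap': 0.08547433626299107}
```

View pics/scene0.png

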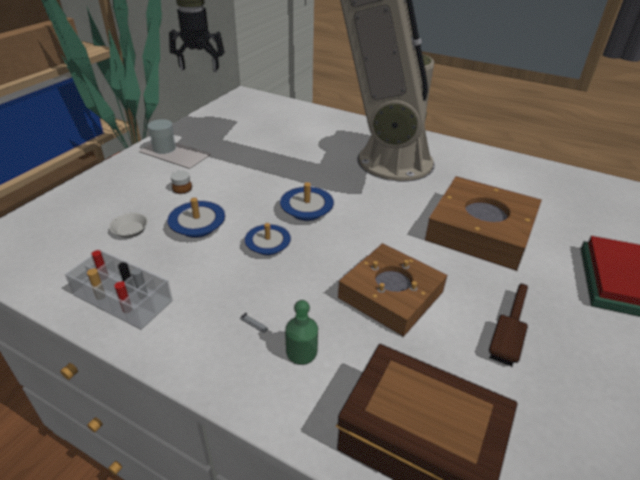

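View pics/top0.png

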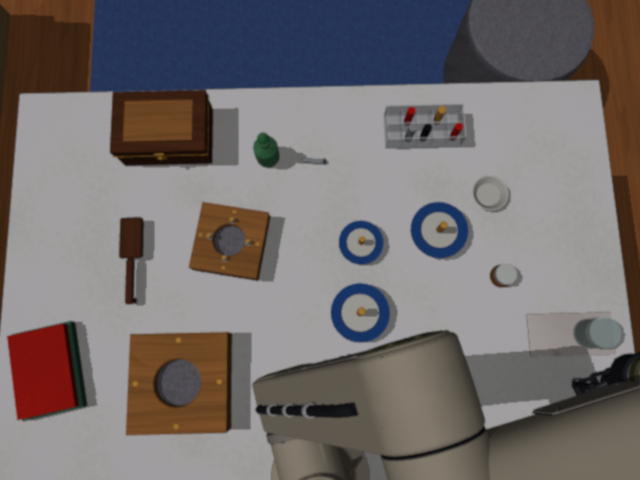

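The scene has three blue dishes, in the top view at (361,242), (440,230) and (361,312). The one at (361,242) is the smallest and is the one I need. There are two stands, at (231,241) and (180,383). The smaller one, at (231,241), has the brass pins, so it fits the description. I'll confirm both in crops and measure them.

```bash
cat > h.py <<'E'
import cv2,numpy as np
from workcell import get_state, eyes, env
np.set_printoptions(precision=4,suppress=True)
cal={n:eyes.calibration(n) for n in("scene","top")}
def ray(n,uv):
    K=cal[n]["K"];T=cal[n]["camera_from_world"]
    d=np.linalg.inv(K)@[uv[0],uv[1],1]; d=np.array([d[0],-d[1],-d[2]])
    R=T[:3,:3]; return -R.T@T[:3,3], R.T@d
def plane(n,uv,z):
    o,d=ray(n,uv); return o+d*(z-o[2])/d[2]
def proj(n,p):
    K=cal[n]["K"];T=cal[n]["camera_from_world"]
    c=T[:3,:3]@p+T[:3,3]; q=K@[c[0],-c[1],-c[2]]; return q[:2]/q[2]
def tri(a,b):
    o1,d1=ray("scene",a);o2,d2=ray("top",b)
    M=np.c_[d1,-d2]; s=np.linalg.lstsq(M,o2-o1,rcond=None)[0]
    p,q=o1+s[0]*d1,o2+s[1]*d2; return (p+q)/2,np.linalg.norm(p-q)
E
python3 - <<'E'
from h import *
t=cv2.imread("pics/top0.png");s=cv2.imread("pics/scene0.png")
a=cv2.resize(t[195:285,185:275],(400,400),interpolation=cv2.INTER_CUBIC)
b=cv2.resize(t[210:280,325:395],(400,400),interpolation=cv2.INTER_CUBIC)
c=cv2.resize(s[235:335,335:455],(400,300),interpolation=cv2.INTER_CUBIC)
d=cv2.resize(s[205:265,230:310],(400,300),interpolation=cv2.INTER_CUBIC)
cv2.imwrite("pics/c1.png",np.hstack([a,b]));cv2.imwrite("pics/c2.png",np.hstack([c,d]))
for n,im in(("top",t),("scene",s)):
    hsv=cv2.cvtColor(im,cv2.COLOR_BGR2HSV)
    m=cv2.inRange(hsv,(105,120,50),(125,255,255))
    cs,_=cv2.findContours(m,cv2.RETR_EXTERNAL,cv2.CHAIN_APPROX_NONE)
    for k in cs:
        if 300<cv2.contourArea(k)<5000:
            e=cv2.fitEllipse(k)
            P=np.array([plane(n,p[0],.026) for p in k])[:,:2].astype(np.float32)
            (cx,cy),(w,h),_=cv2.fitEllipse(P*1000); print(n,"dish px",np.array(e[0]),"world mm",cx,cy,"axes",w,h)
    m=cv2.inRange(hsv,(12,110,110),(28,255,255))
    N,l,st,ce=cv2.connectedComponentsWithStats(m)
    for i in range(1,N):
        if 3<st[i,4]<400: print(n,"brass",ce[i],st[i])
E
```

```text
top dish px [360.0956 312.3992] world mm 363.4632263183594 -104.55733489990234 axes 132.0726776123047 132.61375427246094
top dish px [360.908  242.1923] world mm 530.5620727539062 -113.1047134399414 axes 101.38497161865234 101.7513427734375
top dish px [439.2713 229.695 ] world mm 556.647705078125 -302.94256591796875 axes 132.33172607421875 133.11326599121094
top brass [441.5  109.36] [438 106   8   8  50]
top brass [149.75  117.125] [147 117   7   2   8]
top brass [160.6364 116.6364] [155 116  13   3  22]
top brass [136.5  118.25] [135 118   4   2   4]
top brass [159.5 154. ] [158 154   4   1   4]
top brass [159.5 157.5] [159 157   2   2   4]
top brass [243. 209.] [241 209   5   1   5]
top brass [253.3333 213.5   ] [252 213   4   2   6]
top brass [206.5445 226.4804] [196 215  26  23 281]
top brass [262.     214.7857] [259 214   7   3  14]
top brass [443.3889 224.6667] [440 222   7   7  36]
top brass [361.7826 238.9565] [359 237   6   5  23]
top brass [193.  249.5] [193 248   1   4   4]
top brass [223.1765 257.0588] [221 255   5   5  17]
top brass [192.7059 258.5882] [191 257   5   4
[... 1010 characters left out ...]
 88 269  12  17 106]
scene brass [381.5625 284.9375] [379 283   5   5  16]
scene brass [ 66.625  371.3594] [ 61 367  11  10  64]
scene brass [ 11.6327 421.3878] [  4 415  15  14  49]
scene brass [  9.8 417.8] [  8 417   4   2   5]
scene brass [ 93.9091 424.4416] [ 89 420  11  10  77]
scene brass [431. 430.] [430 429   3   3   6]
scene brass [  2.2308 431.3846] [  0 430   6   5  13]
scene brass [438.6667 433.    ] [438 431   2   5   6]
scene brass [367.137  441.5205] [349 432  42  22  73]
scene brass [464.4375 435.5   ] [460 433  10   6  16]
scene brass [475.8125 441.1875] [472 439   8   6  16]
scene brass [407.5455 462.3333] [396 456  26  14  33]
scene brass [115. 467.] [110 462  11  11  81]
```

View pics/c1.png

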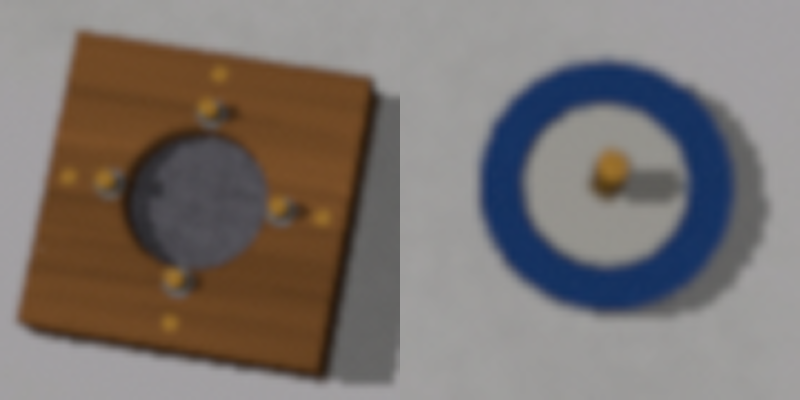

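View pics/c2.png

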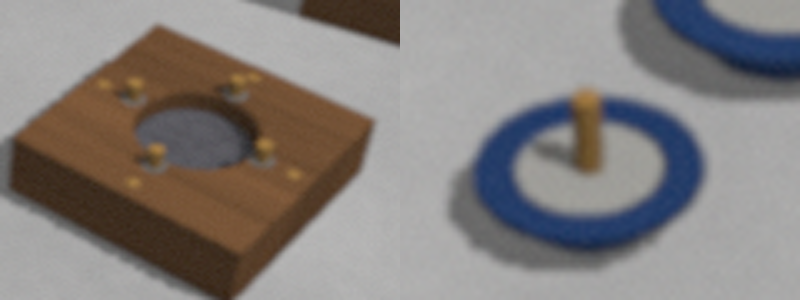

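The crops confirm both. The dish is at top (361,242), and the small stand has four pins and four dots, at crop pixels (219,74), (68,177), (321,217) and (170,323). Next I'll refine the dots, triangulate them, and locate the post.

```bash
python3 - <<'E'
from h import *
t=cv2.imread("pics/top0.png");s=cv2.imread("pics/scene0.png")
def ref(im,p,r=3):
    # centroid of yellowness above local background
    x,y=int(round(p[0])),int(round(p[1])); w=im[y-r:y+r+1,x-r:x+r+1].astype(float)
    v=w[...,1]+w[...,2]-w[...,0]; v=np.clip(v-np.percentile(v,60),0,None)
    yy,xx=np.mgrid[y-r:y+r+1,x-r:x+r+1]; return np.array([(xx*v).sum(),(yy*v).sum()])/v.sum()
k=90/400
T=[(219,74),(68,177),(321,217),(170,323)]   # top
T=[ref(t,(185+(a+.5)*k-.5,195+(b+.5)*k-.5),2) for a,b in T]
S=[(104,84),(254,78),(134,183),(294,175)]
S=[ref(s,(335+(a+.5)*.3-.5,235+(b+.5)/3-.5),2) for a,b in S]
print(np.array(T),np.array(S))
# order: match by ground angle at z=.05
for z in(.05,.056,.062):
    P=np.array([plane("top",p,z)[:2] for p in T]);Q=np.array([plane("scene",p,z)[:2] for p in S])
    print(z,"top c",P.mean(0),"scene c",Q.mean(0), "diam",np.linalg.norm(P[0]-P[3]),np.linalg.norm(P[1]-P[2]))
    cost=np.linalg.norm((P-P.mean(0))[:,None]-(Q-Q.mean(0))[None],axis=2)
m=cost.argmin(1);print(m)
pts=[]
for i in range(4):
    p,e=tri(S[m[i]],T[i]);pts.append(p);print(p,e)
pts=np.array(pts);print("mouth",pts.mean(0))
for a,b in((0,3),(2,1)):
    d=pts[a]-pts[b];print(np.degrees(np.arctan2(d[1],d[0])),np.linalg.norm(d))
# post
p1=ref(t,(361.8,239),4);print("post top",p1,plane("top",p1,.066), plane("top",(361.78,238.96),.066))
for n,im,c in(("top",t,(361,242)),("scene",s,(267,239))):
    f=im.astype(float);m=((f[...,0]-f[...,2])>35).astype(np.uint8)
    cs,_=cv2.findContours(m,cv2.RETR_EXTERNAL,cv2.CHAIN_APPROX_NONE)
    for q in cs:
        e=cv2.fitEllipse(q) if len(q)>20 else None
        if e and np.hypot(e[0][0]-c[0],e[0][1]-c[1])<5:
            P=np.array([plane(n,x[0],.026) for x in q])[:,:2].astype(np.float32)
            print(n,cv2.fitEllipse(P*1000))
# triangulate post top: scene (267.0,224.3)
print(tri((267.3,225),p1))
E
```

```text
[[233.915  211.2275]
 [199.9396 234.211 ]
 [257.0443 243.4611]
 [222.773  267.2761]] [[365.8187 262.6281]
 [410.6028 260.2879]
 [374.7222 295.3403]
 [422.8302 292.6518]]
0.05 top c [0.5412 0.1999] scene c [0.5329 0.1992] diam 0.13639673957573692 0.1366631990526099
0.056 top c [0.5399 0.1989] scene c [0.5392 0.2009] diam 0.13573804996138902 0.13600322264731218
0.062 top c [0.5386 0.1979] scene c [0.5456 0.2026] diam 0.13507936034704113 0.13534324624201455
[2 3 0 1]
[0.6061 0.1874 0.0558] 0.0021125397836088554
[0.5525 0.2666 0.0561] 0.0020384870325647632
[0.5269 0.1331 0.0558] 0.0022058828340602273
[0.4728 0.2125 0.056 ] 0.0019129165603710078
mouth [0.5396 0.1999 0.0559]
-10.683409907987295 0.13570369875815347
-100.856204768981 0.13591944777083337
post top [361.575  238.3724] [ 0.5311 -0.1117  0.066 ] [ 0.5296 -0.1121  0.066 ]
top ((530.9939575195312, -112.62706756591797), (103.22769927978516, 103.8289566040039), 12.40615463256836)
scene ((530.9642944335938, -110.13925170898438), (94.9278335571289, 97.87090301513672), 123.39907836914062)
(array([ 0.5306, -0.1104,  0.0645]), np.float64(0.0031957824734232037))
```

The two cameras agree on the positions:
- **Well mouth:** about (0.5396, 0.1999, 0.056). The dot diameters come out at 135.8 mm against a true 136 mm.
- **Dish axis:** about (0.531, -0.1115).
- **Dish to mouth:** about (0.0085, 0.311).

I'll turn the tool to yaw 79.3°, so that tool x is stand +y and tool y is stand +x, and move above the dish.

Request:
carry_out(
  motion=[
    {"wz":-9.5},
    {"wz":-9.5},
    {"wz":-9.5},
    {"wz":-9.5},
    {"wz":-9.5},
    {"wz":-9.3},
    {"tx":3.92,"ty":1.9,"tz":0.87},
    {"tx":3.92,"ty":1.9,"tz":0.87},
    {"tx":3.92,"ty":1.9,"tz":0.87},
    {"tx":3.92,"ty":1.9,"tz":0.87},
    {"tx":3.92,"ty":1.9,"tz":0.87},
    {"tx":3.92,"ty":1.9,"tz":0.87},
    {"tx":3.92,"ty":1.9,"tz":0.87},
    {"tx":3.92,"ty":1.9,"tz":0.87},
    {"tx":3.92,"ty":1.9,"tz":0.87},
    {"tx":3.92,"ty":1.9,"tz":0.87},
    {"tx":3.92,"ty":1.9,"tz":0.87},
    {"tx":3.92,"ty":1.9,"tz":0.87},
  ],
)

```text
invalid input at $.motion[0]: expected keys jaw, tx, ty, tz, wx, wy, wz
```

Request:
carry_out(
  motion=[
    {"jaw":0.2},
    {"jaw":0.2},
    {"jaw":0.2},
  ],
)

```text
invalid input at $.motion[0]: expected keys jaw, tx, ty, tz, wx, wy, wz
```

Request:
carry_out(
  motion=[
    {"jaw":0.3,"tx":0,"ty":0,"tz":0,"wx":0,"wy":0,"wz":-9.5},
    {"jaw":0.3,"tx":0,"ty":0,"tz":0,"wx":0,"wy":0,"wz":-9.5},
    {"jaw":0.3,"tx":0,"ty":0,"tz":0,"wx":0,"wy":0,"wz":-9.5},
    {"jaw":0.3,"tx":0,"ty":0,"tz":0,"wx":0,"wy":0,"wz":-9.5},
    {"jaw":0.3,"tx":0,"ty":0,"tz":0,"wx":0,"wy":0,"wz":-9.5},
    {"jaw":0.3,"tx":0,"ty":0,"tz":0,"wx":0,"wy":0,"wz":-9.3},
    {"jaw":0.3,"tx":3.92,"ty":1.9,"tz":0.87,"wx":0,"wy":0,"wz":0},
    {"jaw":0.3,"tx":3.92,"ty":1.9,"tz":0.87,"wx":0,"wy":0,"wz":0},
    {"jaw":0.3,"tx":3.92,"ty":1.9,"tz":0.87,"wx":0,"wy":0,"wz":0},
    {"jaw":0.3,"tx":3.92,"ty":1.9,"tz":0.87,"wx":0,"wy":0,"wz":0},
    {"jaw":0.3,"tx":3.92,"ty":1.9,"tz":0.87,"wx":0,"wy":0,"wz":0},
    {"jaw":0.3,"tx":3.92,"ty":1.9,"tz":0.87,"wx":0,"wy":0,"wz":0},
    {"jaw":0.3,"tx":3.92,"ty":1.9,"tz":0.87,"wx":0,"wy":0,"wz":0},
    {"jaw":0.3,"tx":3.92,"ty":1.9,"tz":0.87,"wx":0,"wy":0,"wz":0},
    {"jaw":0.3,"tx":3.92,"ty":1.9,"tz":0.87,"wx":0,"wy":0,"wz":0},
    {"jaw":0.3,"tx":3.92,"ty":1.9,"tz":0.87,"wx":0,"wy":0,"wz":0},
    {"jaw":0.3,"tx":3.92,"ty":1.9,"tz":0.87,"wx":0,"wy":0,"wz":0},
    {"jaw":0.3,"tx":3.92,"ty":1.9,"tz":0.87,"wx":0,"wy":0,"wz":0},
  ],
)

```text
clock: 2.35
tcp_pos: [0.532, -0.11, 0.2997]
orientation: [-0.0, 0.77, 0.638, -0.0]
wrist_force: [0.0, -1.1, -0.0]
finger_gap: 0.0558
```

Request:
carry_out(
  motion=[
    {"jaw":0.3,"tx":0,"ty":0,"tz":0,"wx":0,"wy":0,"wz":0},
  ],
)

```text
clock: 2.48
tcp_pos: [0.5322, -0.109, 0.2991]
orientation: [-0.001, 0.769, 0.64, -0.0]
wrist_force: [0.3, 0.6, 0.3]
finger_gap: 0.0554
```

```bash
cat >> h.py <<'E'
def R(q):
    from scipy.spatial.transform import Rotation as Ro
    return Ro.from_quat([q[1],q[2],q[3],q[0]]).as_matrix()
def go(target):  # tool-axes shift cm of TCP to world target
    s=get_state(); return 100*R(s["orientation"]).T@(np.array(target)-s["tcp_pos"])
def show():
    s=get_state();M=R(s["orientation"])
    print("t",round(s["clock"],2),"tcp",s["tcp_pos"],"yaw",np.degrees(np.arctan2(M[1,0],M[0,0])),"zdir",M[:,2],"F",s["wrist_force"],"M",s["ft_torque"],"gap",s["finger_gap"],"j",s["joint_pos"])
E
python3 - <<'E'
from h import *
show(); print(go([.531,-.1115,.204]))
E
```

```text
t 2.48 tcp [ 0.5322 -0.109   0.2991] yaw 79.55058550442494 zdir [-0.0017  0.0009 -1.    ] F [0.287  0.6217 0.3048] M [-0.0919 -0.0092  0.0797] gap 0.055382385221483296 j [-0.3499  0.308  -0.227   1.0377  0.0003  1.4033]
[-0.2723 -0.054   9.5055]
```

Request:
carry_out(
  motion=[
    {"jaw":0.3,"tx":-0.25,"ty":-0.05,"tz":2.5,"wx":0,"wy":0,"wz":0},
    {"jaw":0.3,"tx":0,"ty":0,"tz":0,"wx":0,"wy":0,"wz":0},
    {"jaw":0.3,"tx":0,"ty":0,"tz":0,"wx":0,"wy":0,"wz":0},
  ],
)

```text
clock: 2.85
tcp_pos: [0.5302, -0.1143, 0.2758]
orientation: [0.0, 0.77, 0.638, -0.0]
wrist_force: [-0.4, -0.1, -0.5]
finger_gap: 0.0555
```

```bash
python3 - <<'E'
from h import *
show(); print(go([.531,-.1115,.204]))
t=eyes.read_camera("top");s=eyes.read_camera("scene")
cv2.imwrite("pics/h1.png",np.hstack([cv2.resize(t[200:290,315:405],(400,400),interpolation=2),cv2.resize(s[180:280,220:320],(400,400),interpolation=2)]))
show()
E
```

```text
t 2.85 tcp [ 0.5302 -0.1143  0.2758] yaw 79.24750026375649 zdir [-0.0001 -0.0001 -1.    ] F [-0.4126 -0.1256 -0.4933] M [-0.0132 -0.0389 -0.0197] gap 0.05548908609168622 j [-0.3603  0.3244 -0.2655  0.981  -0.0002  1.3982]
[0.2908 0.0231 7.1786]
t 2.95 tcp [ 0.5306 -0.1143  0.2763] yaw 79.26084849955073 zdir [ 0.0013 -0.0006 -1.    ] F [-0.3842 -0.2231 -0.2641] M [-0.0358 -0.0171 -0.046 ] gap 0.055564817977238175 j [-0.36    0.3239 -0.2648  0.9806 -0.0001  1.3982]
```

View pics/h1.png

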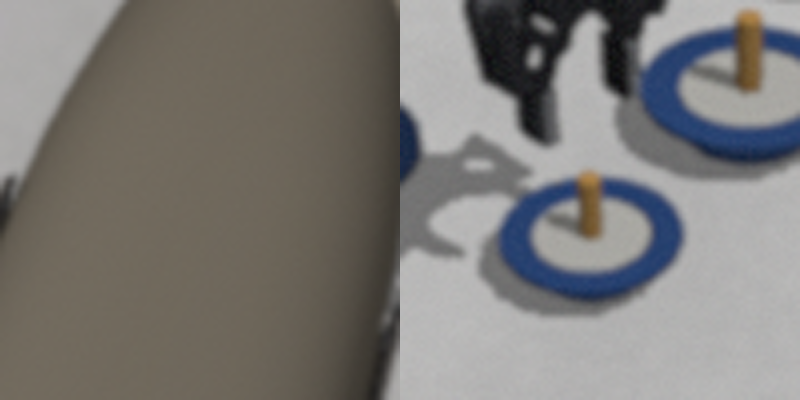

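The arm hides the dish from the top camera. The scene view shows the fingers above the post, one on each side. I'll correct tx by +2.8 mm and go down.

Request:
carry_out(
  motion=[
    {"jaw":0.3,"tx":0.28,"ty":0.05,"tz":2.2,"wx":0,"wy":0,"wz":0},
    {"jaw":0.3,"tx":0,"ty":0,"tz":2.5,"wx":0,"wy":0,"wz":0},
    {"jaw":0.3,"tx":0,"ty":0,"tz":1.5,"wx":0,"wy":0,"wz":0},
    {"jaw":0.3,"tx":0,"ty":0,"tz":0.9,"wx":0,"wy":0,"wz":0},
    {"jaw":0.3,"tx":0,"ty":0,"tz":0,"wx":0,"wy":0,"wz":0},
    {"jaw":0.3,"tx":0,"ty":0,"tz":0,"wx":0,"wy":0,"wz":0},
  ],
)

```text
clock: 3.7
tcp_pos: [0.5319, -0.1112, 0.205]
orientation: [0.001, 0.77, 0.638, 0.0]
wrist_force: [0.0, 0.3, 0.2]
finger_gap: 0.0554
```

```bash
python3 - <<'E'
from h import *
show(); print(go([.531,-.1115,.204]))
s=eyes.read_camera("scene")
cv2.imwrite("pics/h2.png",cv2.resize(s[160:280,210:330],(600,600),interpolation=2))
E
```

```text
t 3.7 tcp [ 0.5319 -0.1112  0.205 ] yaw 79.30435296539439 zdir [ 0.0011 -0.0005 -1.    ] F [0.0265 0.2662 0.2084] M [ 0.0479 -0.0197  0.002 ] gap 0.05541018212242838 j [-0.3539  0.3963 -0.3559  0.8173 -0.0001  1.4036]
[-0.0449 -0.0818  0.1007]
```

View pics/h2.png

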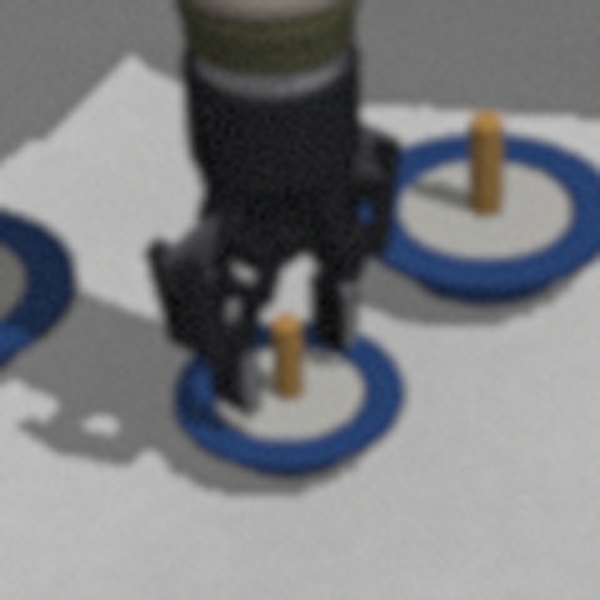

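The post at crop (288,355) stands between the fingers. I'll close gently and lift.

Request:
carry_out(
  motion=[
    {"jaw":-1,"tx":0,"ty":0,"tz":0,"wx":0,"wy":0,"wz":0},
    {"jaw":-1,"tx":0,"ty":0,"tz":0,"wx":0,"wy":0,"wz":0},
    {"jaw":-1,"tx":0,"ty":0,"tz":0,"wx":0,"wy":0,"wz":0},
    {"jaw":-1,"tx":0,"ty":0,"tz":0,"wx":0,"wy":0,"wz":0},
    {"jaw":-1,"tx":0,"ty":0,"tz":0,"wx":0,"wy":0,"wz":0},
    {"jaw":-1,"tx":0,"ty":0,"tz":0,"wx":0,"wy":0,"wz":0},
  ],
  force=35,
)

```text
clock: 4.5
tcp_pos: [0.5316, -0.1111, 0.2046]
orientation: [0.0, 0.77, 0.638, 0.0]
wrist_force: [-1.1, 0.5, 3.8]
finger_gap: 0.0135
```

Request:
carry_out(
  motion=[
    {"jaw":-1,"tx":0,"ty":0,"tz":-1,"wx":0,"wy":0,"wz":0},
    {"jaw":-1,"tx":0,"ty":0,"tz":-3,"wx":0,"wy":0,"wz":0},
    {"jaw":-1,"tx":0,"ty":0,"tz":-4,"wx":0,"wy":0,"wz":0},
    {"jaw":-1,"tx":0,"ty":0,"tz":-2,"wx":0,"wy":0,"wz":0},
    {"jaw":-1,"tx":0,"ty":0,"tz":0,"wx":0,"wy":0,"wz":0},
    {"jaw":-1,"tx":0,"ty":0,"tz":0,"wx":0,"wy":0,"wz":0},
  ],
)

```text
clock: 5.25
tcp_pos: [0.531, -0.1109, 0.3032]
orientation: [-0.001, 0.77, 0.638, -0.0]
wrist_force: [-0.4, 0.5, -2.5]
finger_gap: 0.0128
```

```bash
python3 - <<'E'
from h import *
show(); print(go([.5396,.1995,.305]))
s=eyes.read_camera("scene")
cv2.imwrite("pics/h3.png",cv2.resize(s[100:260,190:350],(600,600),interpolation=2))
E
```

```text
t 5.25 tcp [ 0.531  -0.1109  0.3032] yaw 79.30250463335356 zdir [-0.0017  0.0006 -1.    ] F [-0.4356  0.4669 -2.5145] M [ 0.0198 -0.0135  0.0413] gap 0.01277427214646926 j [-0.3538  0.3035 -0.2226  1.0465 -0.0001  1.4037]
[30.6574 -4.917  -0.1666]
```

View pics/h3.png

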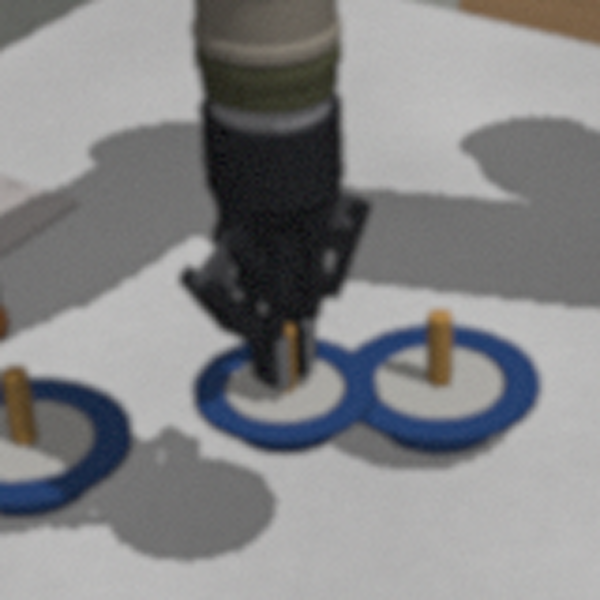

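The dish is held level. Next I'll carry it over the well.

Request:
carry_out(
  motion=[
    {"jaw":-1,"tx":1.5,"ty":-0.25,"tz":0,"wx":0,"wy":0,"wz":0},
    {"jaw":-1,"tx":3,"ty":-0.5,"tz":0,"wx":0,"wy":0,"wz":0},
    {"jaw":-1,"tx":3.5,"ty":-0.55,"tz":0,"wx":0,"wy":0,"wz":0},
    {"jaw":-1,"tx":3.5,"ty":-0.55,"tz":0,"wx":0,"wy":0,"wz":0},
    {"jaw":-1,"tx":3.5,"ty":-0.55,"tz":0,"wx":0,"wy":0,"wz":0},
    {"jaw":-1,"tx":3.5,"ty":-0.55,"tz":0,"wx":0,"wy":0,"wz":0},
    {"jaw":-1,"tx":3.5,"ty":-0.55,"tz":0,"wx":0,"wy":0,"wz":0},
    {"jaw":-1,"tx":3.5,"ty":-0.55,"tz":0,"wx":0,"wy":0,"wz":0},
    {"jaw":-1,"tx":3,"ty":-0.5,"tz":0,"wx":0,"wy":0,"wz":0},
    {"jaw":-1,"tx":1.65,"ty":-0.37,"tz":0,"wx":0,"wy":0,"wz":0},
    {"jaw":-1,"tx":0.5,"ty":0,"tz":0,"wx":0,"wy":0,"wz":0},
    {"jaw":-1,"tx":0,"ty":0,"tz":0,"wx":0,"wy":0,"wz":0},
    {"jaw":-1,"tx":0,"ty":0,"tz":0,"wx":0,"wy":0,"wz":0},
    {"jaw":-1,"tx":0,"ty":0,"tz":0,"wx":0,"wy":0,"wz":0},
  ],
)

```text
clock: 7.05
tcp_pos: [0.5401, 0.1984, 0.3043]
orientation: [0.0, 0.77, 0.638, -0.0]
wrist_force: [-0.0, -0.0, -1.6]
finger_gap: 0.0129
```

```bash
python3 - <<'E'
from h import *
show(); print(go([.5396,.2001,.285]))
s=eyes.read_camera("scene");t=eyes.read_camera("top")
cv2.imwrite("pics/h4.png",np.hstack([cv2.resize(s[160:340,320:470],(375,450),interpolation=2),cv2.resize(t[180:300,175:295],(400,450),interpolation=2)]))
cv2.imwrite("pics/s4.png",s);cv2.imwrite("pics/t4.png",t)
show()
E
```

```text
t 7.05 tcp [0.5401 0.1984 0.3043] yaw 79.22840476332728 zdir [ 0.     -0.0002 -1.    ] F [-0.0469 -0.027  -1.5617] M [ 0.0001 -0.0004 -0.0508] gap 0.012914070182256307 j [ 0.2126  0.3617 -0.1358  1.0734 -0.0002  1.9714]
[ 0.1532 -0.0849  1.9319]
t 7.15 tcp [0.5401 0.1986 0.3043] yaw 79.24606545891291 zdir [ 0.     -0.0001 -1.    ] F [ 0.5238  0.3319 -3.1839] M [-0.0087  0.0202 -0.0637] gap 0.013222543922844644 j [ 0.213   0.3617 -0.1357  1.0734 -0.0001  1.9715]
```

View pics/h4.png

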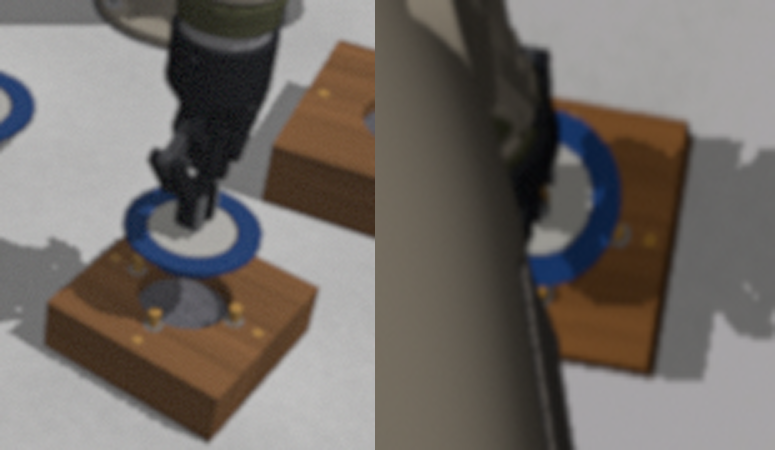

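```bash
python3 - <<'E'
from h import *
for n,c,f0 in(("scene",(396,253),"pics/s4.png"),("top",(229,240),"pics/t4.png")):
    im=cv2.imread(f0);f=im.astype(float);m=((f[...,0]-f[...,2])>35).astype(np.uint8)
    cs,_=cv2.findContours(m,cv2.RETR_EXTERNAL,cv2.CHAIN_APPROX_NONE)
    for q in cs:
        x,y=q[:,0].mean(0)
        if np.hypot(x-c[0],y-c[1])<25 and len(q)>20:
            h=cv2.convexHull(q)[:,0] 
            P=np.array([plane(n,a,.1257) for a in q[:,0]])[:,:2]
            # circle fit robust on the outer points
            from scipy.optimize import least_squares
            H=np.array([plane(n,a,.1257) for a in h])[:,:2]
            r=least_squares(lambda v:np.hypot(H[:,0]-v[0],H[:,1]-v[1])-v[2],[*H.mean(0),.05],loss="soft_l1",f_scale=.0015)
            print(n,len(h),r.x,cv2.fitEllipse((P*1000).astype(np.float32)) if n=="scene" else "", (x,y))
E
```

```text
scene 26 [0.5412 0.2003 0.0522] ((541.0380249023438, 199.90199279785156), (93.5092544555664, 99.31729125976562), 92.346923828125) (np.float64(396.7142857142857), np.float64(254.1868131868132))
top 16 [0.5405 0.1958 0.0508]  (np.float64(236.17948717948718), np.float64(234.5811965811966))
```

Request:
carry_out(
  motion=[
    {"jaw":-1,"tx":0.15,"ty":-0.1,"tz":1,"wx":0,"wy":0,"wz":0},
    {"jaw":-1,"tx":0,"ty":0,"tz":1.5,"wx":0,"wy":0,"wz":0},
    {"jaw":-1,"tx":0,"ty":0,"tz":1,"wx":0,"wy":0,"wz":0},
    {"jaw":-1,"tx":0,"ty":0,"tz":0.5,"wx":0,"wy":0,"wz":0},
    {"jaw":-1,"tx":0,"ty":0,"tz":0,"wx":0,"wy":0,"wz":0},
    {"jaw":-1,"tx":0,"ty":0,"tz":0,"wx":0,"wy":0,"wz":0},
  ],
)

```text
clock: 7.9
tcp_pos: [0.5395, 0.201, 0.2646]
orientation: [0.0, 0.77, 0.638, 0.0]
wrist_force: [-0.1, 0.1, -1.5]
finger_gap: 0.0131
```

```bash
python3 - <<'E'
from h import *
show()
s=eyes.read_camera("scene");t=eyes.read_camera("top")
cv2.imwrite("pics/h5.png",np.hstack([cv2.resize(s[200:340,330:460],(400,450),interpolation=2),cv2.resize(t[180:300,175:295],(400,450),interpolation=2)]))
for z in (.0865-.0007+.0,):
  pass
tz=get_state()["tcp_pos"][2]-.1786
from scipy.optimize import least_squares
for n,im,c in(("scene",s,(396,263)),("top",t,(229,240))):
    f=im.astype(float);m=((f[...,0]-f[...,2])>35).astype(np.uint8)
    cs,_=cv2.findContours(m,cv2.RETR_EXTERNAL,cv2.CHAIN_APPROX_NONE)
    for q in cs:
        x,y=q[:,0].mean(0)
        if np.hypot(x-c[0],y-c[1])<25 and len(q)>20:
            H=np.array([plane(n,a,tz) for a in cv2.convexHull(q)[:,0]])[:,:2]
            r=least_squares(lambda v:np.hypot(H[:,0]-v[0],H[:,1]-v[1])-v[2],[*H.mean(0),.05],loss="soft_l1",f_scale=.0015)
            r2=least_squares(lambda v:np.hypot(H[:,0]-v[0],H[:,1]-v[1])-.0525,H.mean(0),loss="soft_l1",f_scale=.0015)
            print(n,tz,r.x,r2.x)
E
```

```text
t 7.9 tcp [0.5395 0.201  0.2646] yaw 79.3077420372228 zdir [ 0.0007  0.     -1.    ] F [-0.0793  0.0568 -1.5434] M [-0.0133 -0.0057  0.026 ] gap 0.013088617321340004 j [ 0.2172  0.3922 -0.1945  0.9833 -0.0001  1.9746]
scene 0.0861701167333905 [0.5406 0.202  0.0524] [0.5406 0.202 ]
top 0.0861701167333905 [0.5398 0.1988 0.0513] [0.54   0.2004]
```

View pics/h5.png

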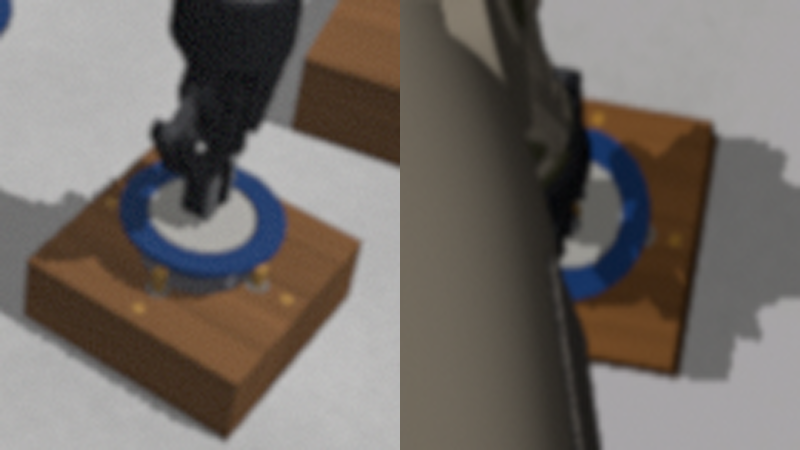

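The dish is within about 1 mm of the mouth in both views, seen above the front pins at crop (158,280) and (262,278). I'll shift it by -0.9 mm in tool x and lower it step by step.

Request:
carry_out(
  motion=[
    {"jaw":-1,"tx":-0.09,"ty":-0.02,"tz":0.2,"wx":0,"wy":0,"wz":0},
    {"jaw":-1,"tx":0,"ty":0,"tz":0.2,"wx":0,"wy":0,"wz":0},
    {"jaw":-1,"tx":0,"ty":0,"tz":0.2,"wx":0,"wy":0,"wz":0},
    {"jaw":-1,"tx":0,"ty":0,"tz":0,"wx":0,"wy":0,"wz":0},
  ],
)

```text
clock: 8.5
tcp_pos: [0.5388, 0.2, 0.258]
orientation: [-0.0, 0.77, 0.638, -0.0]
wrist_force: [0.7, -0.5, -2.6]
finger_gap: 0.0128
```

Request:
carry_out(
  motion=[
    {"jaw":-1,"tx":0,"ty":0,"tz":0.15,"wx":0,"wy":0,"wz":0},
    {"jaw":-1,"tx":0,"ty":0,"tz":0,"wx":0,"wy":0,"wz":0},
  ],
)

```text
clock: 8.75
tcp_pos: [0.5389, 0.2001, 0.2567]
orientation: [0.0, 0.77, 0.638, -0.0]
wrist_force: [0.3, 0.2, -2.4]
finger_gap: 0.0133
```

```bash
python3 -c "
from h import *
show()"
```

```text
t 8.75 tcp [0.5389 0.2001 0.2567] yaw 79.30486773929051 zdir [-0.0001 -0.0001 -1.    ] F [ 0.2501  0.1685 -2.355 ] M [ 0.0176  0.0384 -0.0165] gap 0.013333602547517972 j [ 0.2159  0.3979 -0.2073  0.9658 -0.0001  1.9734]
```

Request:
carry_out(
  motion=[
    {"jaw":-1,"tx":0,"ty":0,"tz":0.1,"wx":0,"wy":0,"wz":0},
    {"jaw":-1,"tx":0,"ty":0,"tz":0,"wx":0,"wy":0,"wz":0},
  ],
)

```text
clock: 9.0
tcp_pos: [0.5389, 0.2001, 0.2557]
orientation: [0.0, 0.77, 0.638, -0.0]
wrist_force: [-0.1, -0.2, -1.8]
finger_gap: 0.0128
```

Request:
carry_out(
  motion=[
    {"jaw":-1,"tx":0,"ty":0,"tz":0.1,"wx":0,"wy":0,"wz":0},
    {"jaw":-1,"tx":0,"ty":0,"tz":0,"wx":0,"wy":0,"wz":0},
  ],
)

```text
clock: 9.25
tcp_pos: [0.5389, 0.2001, 0.2547]
orientation: [-0.0, 0.77, 0.638, -0.0]
wrist_force: [0.2, -0.0, -1.7]
finger_gap: 0.013
```

Request:
carry_out(
  motion=[
    {"jaw":-1,"tx":0,"ty":0,"tz":0.07,"wx":0,"wy":0,"wz":0},
    {"jaw":-1,"tx":0,"ty":0,"tz":0,"wx":0,"wy":0,"wz":0},
  ],
)

```text
clock: 9.5
tcp_pos: [0.5389, 0.2001, 0.254]
orientation: [0.0, 0.77, 0.638, -0.0]
wrist_force: [-0.5, 0.5, -1.7]
finger_gap: 0.0127
```

Request:
carry_out(
  motion=[
    {"jaw":-1,"tx":0,"ty":0,"tz":0.07,"wx":0,"wy":0,"wz":0},
    {"jaw":-1,"tx":0,"ty":0,"tz":0,"wx":0,"wy":0,"wz":0},
  ],
)

```text
clock: 9.75
tcp_pos: [0.5389, 0.2001, 0.2533]
orientation: [0.0, 0.77, 0.638, -0.0]
wrist_force: [-0.2, 0.8, -2.5]
finger_gap: 0.0128
```

Request:
carry_out(
  motion=[
    {"jaw":-1,"tx":0,"ty":0,"tz":0.05,"wx":0,"wy":0,"wz":0},
    {"jaw":-1,"tx":0,"ty":0,"tz":0,"wx":0,"wy":0,"wz":0},
  ],
)

```text
clock: 10.0
tcp_pos: [0.5389, 0.2001, 0.2528]
orientation: [0.0, 0.77, 0.638, -0.0]
wrist_force: [0.6, -0.5, -2.3]
finger_gap: 0.013
```

Request:
carry_out(
  motion=[
    {"jaw":-1,"tx":0,"ty":0,"tz":0.05,"wx":0,"wy":0,"wz":0},
    {"jaw":-1,"tx":0,"ty":0,"tz":0,"wx":0,"wy":0,"wz":0},
  ],
)

```text
clock: 10.25
tcp_pos: [0.5389, 0.2001, 0.2523]
orientation: [0.0, 0.77, 0.638, -0.0]
wrist_force: [-0.2, 0.0, -1.6]
finger_gap: 0.0129
```

Request:
carry_out(
  motion=[
    {"jaw":-1,"tx":0,"ty":0,"tz":0.05,"wx":0,"wy":0,"wz":0},
    {"jaw":-1,"tx":0,"ty":0,"tz":0,"wx":0,"wy":0,"wz":0},
  ],
)

```text
clock: 10.5
tcp_pos: [0.5389, 0.2001, 0.2518]
orientation: [0.0, 0.77, 0.638, -0.0]
wrist_force: [-0.7, -0.4, -1.6]
finger_gap: 0.0129
```

```bash
python3 - <<'E'
from h import *
s=eyes.read_camera("scene")
cv2.imwrite("pics/h6.png",cv2.resize(s[210:340,330:460],(600,600),interpolation=2))
show()
E
```

```text
t 10.55 tcp [0.5389 0.2001 0.2518] yaw 79.30462550990185 zdir [-0.     -0.0001 -1.    ] F [ 0.7695 -0.3932 -2.311 ] M [-0.0312  0.0213  0.0127] gap 0.01300643239994286 j [ 0.2159  0.4022 -0.2138  0.9549 -0.0001  1.9734]
```

View pics/h6.png

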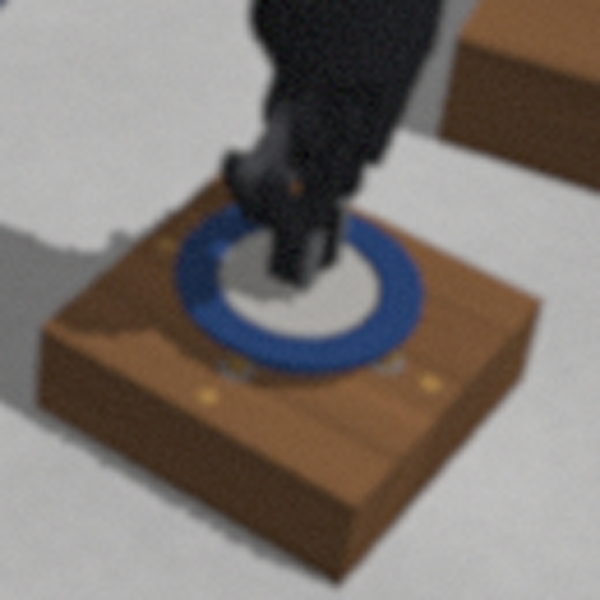

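The dish is over the pins, and the pins at crop (235,370) and (390,365) have almost disappeared under the rim. There's no contact force yet, so I'll keep lowering.

Request:
carry_out(
  motion=[
    {"jaw":-1,"tx":0,"ty":0,"tz":0.05,"wx":0,"wy":0,"wz":0},
    {"jaw":-1,"tx":0,"ty":0,"tz":0,"wx":0,"wy":0,"wz":0},
  ],
)

```text
clock: 10.8
tcp_pos: [0.5389, 0.2001, 0.2513]
orientation: [0.0, 0.77, 0.638, -0.0]
wrist_force: [-0.1, -0.0, -2.8]
finger_gap: 0.013
```

Request:
carry_out(
  motion=[
    {"jaw":-1,"tx":0,"ty":0,"tz":0.05,"wx":0,"wy":0,"wz":0},
    {"jaw":-1,"tx":0,"ty":0,"tz":0,"wx":0,"wy":0,"wz":0},
  ],
)

```text
clock: 11.05
tcp_pos: [0.539, 0.2001, 0.251]
orientation: [0.0, 0.77, 0.638, 0.0]
wrist_force: [-0.5, -0.4, -1.3]
finger_gap: 0.0131
```

Request:
carry_out(
  motion=[
    {"jaw":-1,"tx":0,"ty":0,"tz":0.04,"wx":0,"wy":0,"wz":0},
    {"jaw":-1,"tx":0,"ty":0,"tz":0,"wx":0,"wy":0,"wz":0},
  ],
)

```text
clock: 11.3
tcp_pos: [0.539, 0.2001, 0.2508]
orientation: [0.0, 0.77, 0.638, 0.0]
wrist_force: [-1.7, 0.1, 2.5]
finger_gap: 0.013
```

Request:
carry_out(
  motion=[
    {"jaw":-1,"tx":0,"ty":0,"tz":0.03,"wx":0,"wy":0,"wz":0},
    {"jaw":-1,"tx":0,"ty":0,"tz":0,"wx":0,"wy":0,"wz":0},
  ],
)

```text
clock: 11.55
tcp_pos: [0.5389, 0.2002, 0.2507]
orientation: [0.0, 0.77, 0.638, 0.0]
wrist_force: [-2.1, 0.4, 4.7]
finger_gap: 0.0129
```

```bash
python3 -c "
from h import *
show()"
```

```text
t 11.55 tcp [0.5389 0.2002 0.2507] yaw 79.31342454983064 zdir [ 0.0005  0.0002 -1.    ] F [-2.058  0.442  4.704] M [-0.0141  0.4162 -0.0924] gap 0.01294095798876867 j [ 0.2161  0.4029 -0.2156  0.9517  0.0001  1.9734]
```

Contact at TCP z of about 0.2508, which matches the rim resting on the pins. I'll ease off slightly and release.

Request:
carry_out(
  motion=[
    {"jaw":-1,"tx":0,"ty":0,"tz":-0.05,"wx":0,"wy":0,"wz":0},
    {"jaw":-0.5,"tx":0,"ty":0,"tz":0,"wx":0,"wy":0,"wz":0},
    {"jaw":-0.1,"tx":0,"ty":0,"tz":0,"wx":0,"wy":0,"wz":0},
    {"jaw":0.1,"tx":0,"ty":0,"tz":0,"wx":0,"wy":0,"wz":0},
    {"jaw":0.1,"tx":0,"ty":0,"tz":0,"wx":0,"wy":0,"wz":0},
    {"jaw":0.1,"tx":0,"ty":0,"tz":0,"wx":0,"wy":0,"wz":0},
  ],
  force=20,
)

```text
clock: 12.3
tcp_pos: [0.539, 0.2001, 0.2506]
orientation: [0.0, 0.77, 0.638, -0.0]
wrist_force: [-0.5, 0.4, -0.4]
finger_gap: 0.0467
```

```bash
python3 - <<'E'
from h import *
s=eyes.read_camera("scene")
cv2.imwrite("pics/h7.png",cv2.resize(s[210:340,330:460],(600,600),interpolation=2))
show()
E
```

```text
t 12.35 tcp [0.539  0.2001 0.2506] yaw 79.30199429086446 zdir [-0.     -0.0001 -1.    ] F [-0.6422  0.5116  0.4099] M [ 0.0102 -0.0311  0.0339] gap 0.04704253515899631 j [ 0.2158  0.4033 -0.2154  0.9522 -0.0001  1.9734]
```

View pics/h7.png

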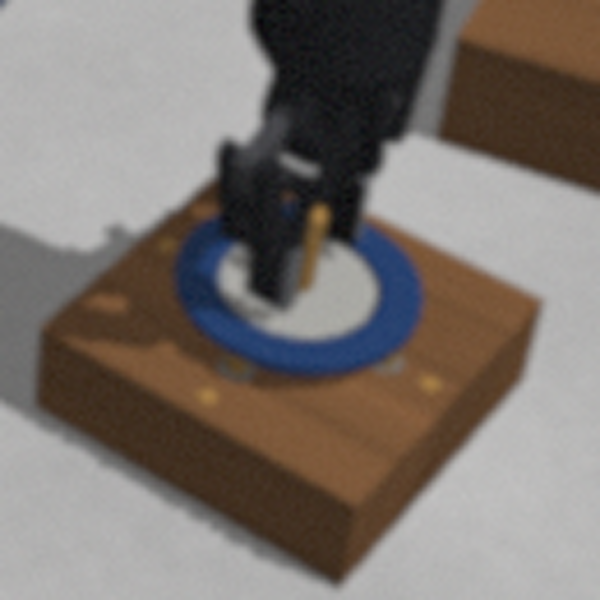

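The dish stands on the pins with its post upright. The post's lean in the image matches the perspective of a vertical line at that spot. I'll retreat upward and close the fingers for pressing.

Request:
carry_out(
  motion=[
    {"jaw":0.1,"tx":0,"ty":0,"tz":-1,"wx":0,"wy":0,"wz":0},
    {"jaw":0.1,"tx":0,"ty":0,"tz":-3,"wx":0,"wy":0,"wz":0},
    {"jaw":0.1,"tx":0,"ty":0,"tz":-3,"wx":0,"wy":0,"wz":0},
    {"jaw":-1,"tx":0,"ty":2.5,"tz":0,"wx":0,"wy":0,"wz":0},
    {"jaw":-1,"tx":0,"ty":2.5,"tz":0,"wx":0,"wy":0,"wz":0},
    {"jaw":-1,"tx":0,"ty":0,"tz":0,"wx":0,"wy":0,"wz":0},
    {"jaw":-1,"tx":0,"ty":0,"tz":0,"wx":0,"wy":0,"wz":0},
  ],
)

```text
clock: 13.22
tcp_pos: [0.5875, 0.1908, 0.3207]
orientation: [-0.0, 0.77, 0.638, -0.0]
wrist_force: [0.5, -0.0, 0.1]
finger_gap: -0.0001
```

```bash
python3 - <<'E'
from h import *
from scipy.optimize import least_squares
s=eyes.read_camera("scene")
cv2.imwrite("pics/h8.png",cv2.resize(s[210:340,330:460],(600,600),interpolation=2))
show()
n="scene";f=s.astype(float);m=((f[...,0]-f[...,2])>35).astype(np.uint8)
cs,_=cv2.findContours(m,cv2.RETR_EXTERNAL,cv2.CHAIN_APPROX_NONE)
for q in cs:
    x,y=q[:,0].mean(0)
    if np.hypot(x-396,y-270)<25 and len(q)>20:
        H=np.array([plane(n,a,.0722) for a in cv2.convexHull(q)[:,0]])[:,:2]
        r=least_squares(lambda v:np.hypot(H[:,0]-v[0],H[:,1]-v[1])-v[2],[*H.mean(0),.05],loss="soft_l1",f_scale=.0015);print(r.x)
E
```

```text
t 13.28 tcp [0.5873 0.1909 0.3207] yaw 79.31823636192694 zdir [-0.001  -0.0001 -1.    ] F [ 0.333  -0.9073  0.4141] M [-0.0814 -0.0038  0.0106] gap 0.0002496636229313046 j [0.1844 0.4299 0.0092 1.1511 0.     1.9416]
[0.5395 0.2003 0.0529]
```

View pics/h8.png

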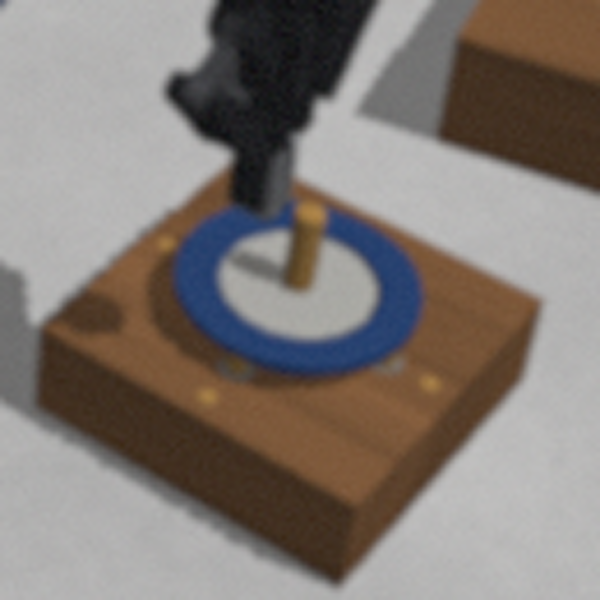

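The dish sits in the mouth, released and square, with its centre within about 1 mm. The closed fingers are beside it over the stand's +x pin. Now the first gentle press, side +x.

Request:
carry_out(
  motion=[
    {"jaw":-1,"tx":0,"ty":0,"tz":3.5,"wx":0,"wy":0,"wz":0},
    {"jaw":-1,"tx":0,"ty":0,"tz":2.7,"wx":0,"wy":0,"wz":0},
    {"jaw":-1,"tx":0,"ty":0,"tz":0.9,"wx":0,"wy":0,"wz":0},
    {"jaw":-1,"tx":0,"ty":0,"tz":0.1,"wx":0,"wy":0,"wz":0},
    {"jaw":-1,"tx":0,"ty":0,"tz":0,"wx":0,"wy":0,"wz":0},
  ],
)

```text
clock: 13.9
tcp_pos: [0.5884, 0.191, 0.2499]
orientation: [0.0, 0.77, 0.638, 0.001]
wrist_force: [-0.6, 0.6, 0.2]
finger_gap: 0.0
```

Request:
carry_out(
  motion=[
    {"jaw":-1,"tx":0,"ty":0,"tz":0.1,"wx":0,"wy":0,"wz":0},
    {"jaw":-1,"tx":0,"ty":0,"tz":0,"wx":0,"wy":0,"wz":0},
  ],
)

```text
clock: 14.15
tcp_pos: [0.5883, 0.1909, 0.2483]
orientation: [0.0, 0.77, 0.638, 0.0]
wrist_force: [-1.1, -0.4, 0.1]
finger_gap: 0.0
```

Request:
carry_out(
  motion=[
    {"jaw":-1,"tx":0,"ty":0,"tz":0.1,"wx":0,"wy":0,"wz":0},
    {"jaw":-1,"tx":0,"ty":0,"tz":0,"wx":0,"wy":0,"wz":0},
  ],
)

```text
clock: 14.4
tcp_pos: [0.5881, 0.1908, 0.2466]
orientation: [-0.0, 0.77, 0.638, -0.0]
wrist_force: [0.2, 0.7, 0.9]
finger_gap: 0.0001
```

Request:
carry_out(
  motion=[
    {"jaw":-1,"tx":0,"ty":0,"tz":0.08,"wx":0,"wy":0,"wz":0},
    {"jaw":-1,"tx":0,"ty":0,"tz":0,"wx":0,"wy":0,"wz":0},
  ],
)

```text
clock: 14.65
tcp_pos: [0.5881, 0.1908, 0.2459]
orientation: [0.0, 0.77, 0.638, -0.0]
wrist_force: [0.3, 0.3, 0.9]
finger_gap: 0.0002
```

Request:
carry_out(
  motion=[
    {"jaw":-1,"tx":0,"ty":0,"tz":0.05,"wx":0,"wy":0,"wz":0},
    {"jaw":-1,"tx":0,"ty":0,"tz":0,"wx":0,"wy":0,"wz":0},
  ],
)

```text
clock: 14.9
tcp_pos: [0.5881, 0.1908, 0.2457]
orientation: [0.0, 0.77, 0.638, 0.0]
wrist_force: [-1.4, -0.5, 3.1]
finger_gap: -0.0002
```

Request:
carry_out(
  motion=[
    {"jaw":-1,"tx":0,"ty":0,"tz":0.05,"wx":0,"wy":0,"wz":0},
    {"jaw":-1,"tx":0,"ty":0,"tz":0,"wx":0,"wy":0,"wz":0},
  ],
)

```text
clock: 15.15
tcp_pos: [0.5881, 0.1908, 0.2451]
orientation: [0.0, 0.77, 0.638, 0.0]
wrist_force: [-1.1, 0.5, 5.1]
finger_gap: -0.0003
```

Contact is at z 0.2459, and the pin sinks at about 5 N as described. I'll continue to about 2 mm down.

Request:
carry_out(
  motion=[
    {"jaw":-1,"tx":0,"ty":0,"tz":0.06,"wx":0,"wy":0,"wz":0},
    {"jaw":-1,"tx":0,"ty":0,"tz":0.06,"wx":0,"wy":0,"wz":0},
    {"jaw":-1,"tx":0,"ty":0,"tz":0,"wx":0,"wy":0,"wz":0},
  ],
)

```text
clock: 15.52
tcp_pos: [0.5882, 0.1908, 0.2438]
orientation: [0.0, 0.77, 0.638, 0.0]
wrist_force: [-1.2, -0.4, 5.1]
finger_gap: -0.0001
```

```bash
python3 -c "
from h import *
show()"
```

```text
t 15.53 tcp [0.5882 0.1908 0.2438] yaw 79.30325408055403 zdir [ 0.0005 -0.0001 -1.    ] F [-1.2221 -0.3573  5.0683] M [-0.1098  0.2281 -0.0182] gap -6.144522431779395e-05 j [ 0.184   0.4845 -0.1035  0.9823 -0.0002  1.9414]
```

Request:
carry_out(
  motion=[
    {"jaw":-1,"tx":0,"ty":0,"tz":-1.5,"wx":0,"wy":0,"wz":0},
    {"jaw":-1,"tx":0,"ty":0,"tz":-4,"wx":0,"wy":0,"wz":0},
    {"jaw":-1,"tx":0,"ty":-3.3,"tz":0,"wx":0,"wy":0,"wz":0},
    {"jaw":-1,"tx":0,"ty":-3.3,"tz":0,"wx":0,"wy":0,"wz":0},
    {"jaw":-1,"tx":0,"ty":-3.3,"tz":0,"wx":0,"wy":0,"wz":0},
    {"jaw":-1,"tx":0,"ty":0,"tz":3,"wx":0,"wy":0,"wz":0},
    {"jaw":-1,"tx":0,"ty":0,"tz":1.7,"wx":0,"wy":0,"wz":0},
    {"jaw":-1,"tx":0,"ty":0,"tz":0.1,"wx":0,"wy":0,"wz":0},
    {"jaw":-1,"tx":0,"ty":0,"tz":0,"wx":0,"wy":0,"wz":0},
  ],
)

```text
clock: 16.65
tcp_pos: [0.4912, 0.2092, 0.2514]
orientation: [0.0, 0.77, 0.638, 0.0]
wrist_force: [-0.0, 0.1, -0.9]
finger_gap: 0.0001
```

```bash
python3 -c "
from h import *
show()
s=eyes.read_camera('scene')
cv2.imwrite('pics/h9.png',cv2.resize(s[210:340,330:460],(600,600),interpolation=2))"
```

```text
t 16.65 tcp [0.4912 0.2092 0.2514] yaw 79.30194966620077 zdir [ 0.0008  0.0001 -1.    ] F [-0.0078  0.114  -0.8878] M [ 0.021   0.0458 -0.0307] gap 8.631018947955774e-05 j [ 0.2523  0.3314 -0.3219  0.9166 -0.0001  2.0098]
```

View pics/h9.png

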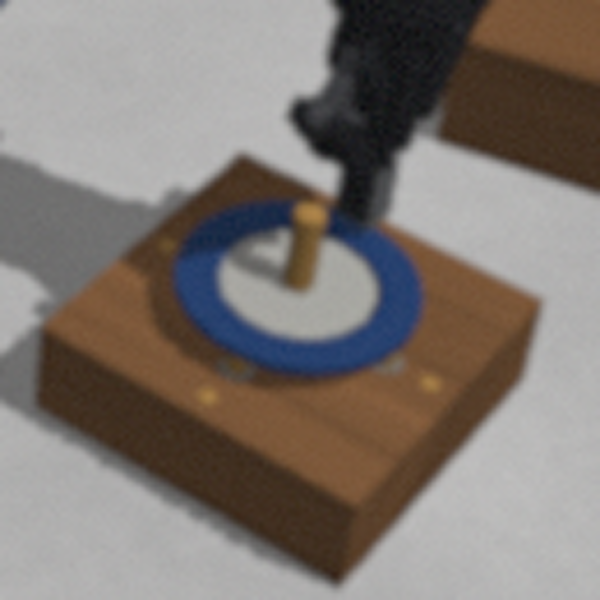

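The fingers are at the far right behind the post, at crop (370,215), which is the -x side. The dish looks level. I'll press there.

Request:
carry_out(
  motion=[
    {"jaw":-1,"tx":0,"ty":0,"tz":0.15,"wx":0,"wy":0,"wz":0},
    {"jaw":-1,"tx":0,"ty":0,"tz":0.1,"wx":0,"wy":0,"wz":0},
    {"jaw":-1,"tx":0,"ty":0,"tz":0,"wx":0,"wy":0,"wz":0},
  ],
)

```text
clock: 17.08
tcp_pos: [0.4908, 0.2092, 0.2482]
orientation: [0.0, 0.77, 0.638, 0.0]
wrist_force: [0.1, 0.2, -0.4]
finger_gap: -0.0
```

Request:
carry_out(
  motion=[
    {"jaw":-1,"tx":0,"ty":0,"tz":0.1,"wx":0,"wy":0,"wz":0},
    {"jaw":-1,"tx":0,"ty":0,"tz":0.06,"wx":0,"wy":0,"wz":0},
  ],
)

```text
clock: 17.32
tcp_pos: [0.4908, 0.2092, 0.2465]
orientation: [0.0, 0.77, 0.638, -0.0]
wrist_force: [-0.0, 0.2, -0.1]
finger_gap: -0.0003
```

Request:
carry_out(
  motion=[
    {"jaw":-1,"tx":0,"ty":0,"tz":0.06,"wx":0,"wy":0,"wz":0},
    {"jaw":-1,"tx":0,"ty":0,"tz":0.06,"wx":0,"wy":0,"wz":0},
  ],
)

```text
clock: 17.58
tcp_pos: [0.4908, 0.2092, 0.2453]
orientation: [0.0, 0.77, 0.638, -0.0]
wrist_force: [-0.3, 0.3, 0.8]
finger_gap: -0.0003
```

Request:
carry_out(
  motion=[
    {"jaw":-1,"tx":0,"ty":0,"tz":0.05,"wx":0,"wy":0,"wz":0},
    {"jaw":-1,"tx":0,"ty":0,"tz":0,"wx":0,"wy":0,"wz":0},
  ],
)

```text
clock: 17.82
tcp_pos: [0.4908, 0.2092, 0.2451]
orientation: [0.0, 0.77, 0.638, 0.0]
wrist_force: [-0.7, 0.1, 1.7]
finger_gap: -0.0002
```

Request:
carry_out(
  motion=[
    {"jaw":-1,"tx":0,"ty":0,"tz":0.06,"wx":0,"wy":0,"wz":0},
    {"jaw":-1,"tx":0,"ty":0,"tz":0.05,"wx":0,"wy":0,"wz":0},
    {"jaw":-1,"tx":0,"ty":0,"tz":0,"wx":0,"wy":0,"wz":0},
  ],
)

```text
clock: 18.2
tcp_pos: [0.4908, 0.2092, 0.2441]
orientation: [0.0, 0.77, 0.638, 0.0]
wrist_force: [-1.4, -0.7, 4.8]
finger_gap: -0.0001
```

Request:
carry_out(
  motion=[
    {"jaw":-1,"tx":0,"ty":0,"tz":-1.5,"wx":0,"wy":0,"wz":0},
    {"jaw":-1,"tx":2.45,"ty":2.5,"tz":0,"wx":0,"wy":0,"wz":0},
    {"jaw":-1,"tx":2.45,"ty":2.45,"tz":0,"wx":0,"wy":0,"wz":0},
    {"jaw":-1,"tx":0,"ty":0,"tz":0.8,"wx":0,"wy":0,"wz":0},
    {"jaw":-1,"tx":0,"ty":0,"tz":0.1,"wx":0,"wy":0,"wz":0},
    {"jaw":-1,"tx":0,"ty":0,"tz":0,"wx":0,"wy":0,"wz":0},
  ],
)

```text
clock: 18.95
tcp_pos: [0.5476, 0.2477, 0.2496]
orientation: [-0.0, 0.77, 0.638, -0.001]
wrist_force: [0.4, -0.6, 0.2]
finger_gap: -0.0
```

```bash
python3 -c "
from h import *
show()
s=eyes.read_camera('scene')
cv2.imwrite('pics/h10.png',cv2.resize(s[210:340,330:460],(600,600),interpolation=2))"
```

```text
t 18.95 tcp [0.5476 0.2477 0.2496] yaw 79.29291913532761 zdir [-0.0015 -0.0006 -1.    ] F [ 0.4191 -0.6205  0.1968] M [-0.0175 -0.0448 -0.0445] gap -1.5210691492025158e-05 j [ 0.2913  0.4503 -0.1438  0.9783 -0.0002  2.049 ]
```

View pics/h10.png

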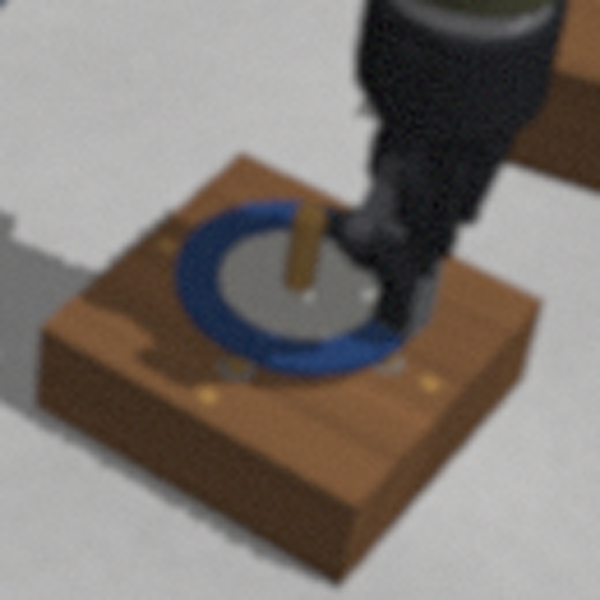

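The fingers are over the +y pin on the right, at crop (405,315). I'll press.

Request:
carry_out(
  motion=[
    {"jaw":-1,"tx":0,"ty":0,"tz":0.15,"wx":0,"wy":0,"wz":0},
    {"jaw":-1,"tx":0,"ty":0,"tz":0.1,"wx":0,"wy":0,"wz":0},
  ],
)

```text
clock: 19.25
tcp_pos: [0.5484, 0.248, 0.2475]
orientation: [0.0, 0.77, 0.638, 0.0]
wrist_force: [0.1, -0.5, 0.5]
finger_gap: -0.0001
```

Request:
carry_out(
  motion=[
    {"jaw":-1,"tx":0,"ty":0,"tz":0.06,"wx":0,"wy":0,"wz":0},
    {"jaw":-1,"tx":0,"ty":0,"tz":0.05,"wx":0,"wy":0,"wz":0},
  ],
)

```text
clock: 19.5
tcp_pos: [0.5485, 0.2481, 0.2462]
orientation: [0.0, 0.77, 0.638, -0.0]
wrist_force: [-0.0, -0.1, 1.0]
finger_gap: 0.0
```

Request:
carry_out(
  motion=[
    {"jaw":-1,"tx":0,"ty":0,"tz":0.05,"wx":0,"wy":0,"wz":0},
    {"jaw":-1,"tx":0,"ty":0,"tz":0.05,"wx":0,"wy":0,"wz":0},
  ],
)

```text
clock: 19.75
tcp_pos: [0.5486, 0.2481, 0.2451]
orientation: [0.0, 0.77, 0.638, -0.0]
wrist_force: [1.0, -0.4, 0.5]
finger_gap: -0.0001
```

Request:
carry_out(
  motion=[
    {"jaw":-1,"tx":0,"ty":0,"tz":0.05,"wx":0,"wy":0,"wz":0},
    {"jaw":-1,"tx":0,"ty":0,"tz":0.05,"wx":0,"wy":0,"wz":0},
  ],
)

```text
clock: 20.0
tcp_pos: [0.5486, 0.2482, 0.2446]
orientation: [0.0, 0.77, 0.638, 0.0]
wrist_force: [-0.5, -1.1, 4.1]
finger_gap: -0.0001
```

Request:
carry_out(
  motion=[
    {"jaw":-1,"tx":0,"ty":0,"tz":0.04,"wx":0,"wy":0,"wz":0},
    {"jaw":-1,"tx":0,"ty":0,"tz":0.03,"wx":0,"wy":0,"wz":0},
  ],
)

```text
clock: 20.25
tcp_pos: [0.5486, 0.2482, 0.2437]
orientation: [0.0, 0.77, 0.638, 0.0]
wrist_force: [-1.9, 0.2, 4.7]
finger_gap: -0.0
```

Request:
carry_out(
  motion=[
    {"jaw":-1,"tx":0,"ty":0,"tz":-1.5,"wx":0,"wy":0,"wz":0},
    {"jaw":-1,"tx":0,"ty":0,"tz":-4,"wx":0,"wy":0,"wz":0},
    {"jaw":-1,"tx":-3.3,"ty":0,"tz":0,"wx":0,"wy":0,"wz":0},
    {"jaw":-1,"tx":-3.3,"ty":0,"tz":0,"wx":0,"wy":0,"wz":0},
    {"jaw":-1,"tx":-3.2,"ty":0,"tz":0,"wx":0,"wy":0,"wz":0},
    {"jaw":-1,"tx":0,"ty":0,"tz":3,"wx":0,"wy":0,"wz":0},
    {"jaw":-1,"tx":0,"ty":0,"tz":1.7,"wx":0,"wy":0,"wz":0},
    {"jaw":-1,"tx":0,"ty":0,"tz":0.2,"wx":0,"wy":0,"wz":0},
    {"jaw":-1,"tx":0,"ty":0,"tz":0.1,"wx":0,"wy":0,"wz":0},
  ],
)

```text
clock: 21.38
tcp_pos: [0.5308, 0.152, 0.2492]
orientation: [0.0, 0.77, 0.638, 0.0]
wrist_force: [0.8, 1.2, -0.1]
finger_gap: 0.0
```

Request:
carry_out(
  motion=[
    {"jaw":-1,"tx":0,"ty":0,"tz":0.1,"wx":0,"wy":0,"wz":0},
    {"jaw":-1,"tx":0,"ty":0,"tz":0.08,"wx":0,"wy":0,"wz":0},
  ],
)

```text
clock: 21.62
tcp_pos: [0.5306, 0.152, 0.2473]
orientation: [0.0, 0.77, 0.638, 0.0]
wrist_force: [-0.0, -0.3, -0.2]
finger_gap: -0.0002
```

Request:
carry_out(
  motion=[
    {"jaw":-1,"tx":0,"ty":0,"tz":0.06,"wx":0,"wy":0,"wz":0},
    {"jaw":-1,"tx":0,"ty":0,"tz":0.06,"wx":0,"wy":0,"wz":0},
  ],
)

```text
clock: 21.88
tcp_pos: [0.5304, 0.1519, 0.2458]
orientation: [0.0, 0.77, 0.638, 0.0]
wrist_force: [-1.3, -0.4, 3.7]
finger_gap: -0.0001
```

Request:
carry_out(
  motion=[
    {"jaw":-1,"tx":0,"ty":0,"tz":0.06,"wx":0,"wy":0,"wz":0},
    {"jaw":-1,"tx":0,"ty":0,"tz":0.06,"wx":0,"wy":0,"wz":0},
  ],
)

```text
clock: 22.12
tcp_pos: [0.5304, 0.1518, 0.2445]
orientation: [0.0, 0.77, 0.638, 0.0]
wrist_force: [-0.2, 1.0, 3.1]
finger_gap: -0.0
```

Request:
carry_out(
  motion=[
    {"jaw":-1,"tx":0,"ty":0,"tz":0.06,"wx":0,"wy":0,"wz":0},
    {"jaw":-1,"tx":0,"ty":0,"tz":0.03,"wx":0,"wy":0,"wz":0},
  ],
)

```text
clock: 22.38
tcp_pos: [0.5305, 0.1518, 0.2436]
orientation: [0.0, 0.77, 0.638, 0.0]
wrist_force: [-0.9, -1.4, 4.6]
finger_gap: 0.0002
```

```bash
python3 -c "
from h import *
show()
s=eyes.read_camera('scene')
cv2.imwrite('pics/h11.png',cv2.resize(s[210:340,330:460],(600,600),interpolation=2))"
```

```text
t 22.38 tcp [0.5305 0.1518 0.2436] yaw 79.30261513039838 zdir [ 0.0005 -0.0002 -1.    ] F [-0.9189 -1.403   4.5918] M [-0.0978  0.2215 -0.007 ] gap 0.00020894436776693333 j [ 0.1333  0.3698 -0.2863  0.9143 -0.0002  1.8908]
```

View pics/h11.png

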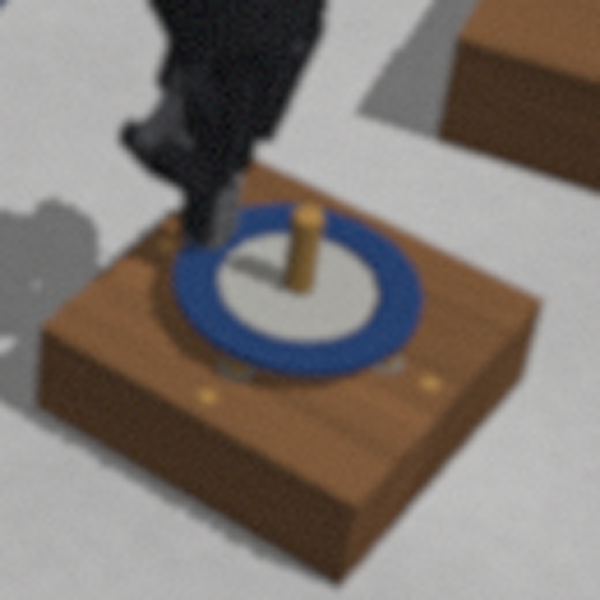

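Round one is done, with all four sides near 0.244 and the dish looking square. Round two: side +x, down to about 0.2412.

Request:
carry_out(
  motion=[
    {"jaw":-1,"tx":0,"ty":0,"tz":-1.5,"wx":0,"wy":0,"wz":0},
    {"jaw":-1,"tx":2.45,"ty":2.45,"tz":0,"wx":0,"wy":0,"wz":0},
    {"jaw":-1,"tx":2.4,"ty":2.45,"tz":0,"wx":0,"wy":0,"wz":0},
    {"jaw":-1,"tx":0,"ty":0,"tz":1.0,"wx":0,"wy":0,"wz":0},
    {"jaw":-1,"tx":0,"ty":0,"tz":0.2,"wx":0,"wy":0,"wz":0},
    {"jaw":-1,"tx":0,"ty":0,"tz":0.1,"wx":0,"wy":0,"wz":0},
  ],
)

```text
clock: 23.18
tcp_pos: [0.5865, 0.19, 0.245]
orientation: [-0.0, 0.77, 0.638, -0.001]
wrist_force: [0.0, 0.3, -0.6]
finger_gap: -0.0001
```

Request:
carry_out(
  motion=[
    {"jaw":-1,"tx":0,"ty":0,"tz":0.1,"wx":0,"wy":0,"wz":0},
    {"jaw":-1,"tx":0,"ty":0,"tz":0.1,"wx":0,"wy":0,"wz":0},
  ],
)

```text
clock: 23.42
tcp_pos: [0.5873, 0.1902, 0.2437]
orientation: [0.0, 0.77, 0.638, 0.0]
wrist_force: [-1.0, -0.2, 3.9]
finger_gap: 0.0004
```

Request:
carry_out(
  motion=[
    {"jaw":-1,"tx":0,"ty":0,"tz":0.06,"wx":0,"wy":0,"wz":0},
    {"jaw":-1,"tx":0,"ty":0,"tz":0.06,"wx":0,"wy":0,"wz":0},
  ],
)

```text
clock: 23.68
tcp_pos: [0.5874, 0.1903, 0.2428]
orientation: [0.0, 0.77, 0.638, 0.0]
wrist_force: [-2.0, -1.1, 6.1]
finger_gap: -0.0
```

Request:
carry_out(
  motion=[
    {"jaw":-1,"tx":0,"ty":0,"tz":0.06,"wx":0,"wy":0,"wz":0},
    {"jaw":-1,"tx":0,"ty":0,"tz":0.05,"wx":0,"wy":0,"wz":0},
  ],
)

```text
clock: 23.92
tcp_pos: [0.5875, 0.1903, 0.2416]
orientation: [0.0, 0.77, 0.638, 0.0]
wrist_force: [-2.3, -1.7, 5.3]
finger_gap: 0.0
```

Request:
carry_out(
  motion=[
    {"jaw":-1,"tx":0,"ty":0,"tz":0.05,"wx":0,"wy":0,"wz":0},
  ],
)

```text
clock: 24.05
tcp_pos: [0.5876, 0.1903, 0.2412]
orientation: [0.0, 0.77, 0.638, 0.0]
wrist_force: [-2.0, -2.4, 5.9]
finger_gap: -0.0002
```

Request:
carry_out(
  motion=[
    {"jaw":-1,"tx":0,"ty":0,"tz":-1.5,"wx":0,"wy":0,"wz":0},
    {"jaw":-1,"tx":0,"ty":0,"tz":-4,"wx":0,"wy":0,"wz":0},
    {"jaw":-1,"tx":0,"ty":-3.3,"tz":0,"wx":0,"wy":0,"wz":0},
    {"jaw":-1,"tx":0,"ty":-3.3,"tz":0,"wx":0,"wy":0,"wz":0},
    {"jaw":-1,"tx":0,"ty":-3.2,"tz":0,"wx":0,"wy":0,"wz":0},
    {"jaw":-1,"tx":0,"ty":0,"tz":3,"wx":0,"wy":0,"wz":0},
    {"jaw":-1,"tx":0,"ty":0,"tz":1.7,"wx":0,"wy":0,"wz":0},
    {"jaw":-1,"tx":0,"ty":0,"tz":0.15,"wx":0,"wy":0,"wz":0},
    {"jaw":-1,"tx":0,"ty":0,"tz":0.1,"wx":0,"wy":0,"wz":0},
  ],
)

```text
clock: 25.18
tcp_pos: [0.4917, 0.2087, 0.2469]
orientation: [0.0, 0.77, 0.638, 0.001]
wrist_force: [0.5, -0.8, 0.7]
finger_gap: 0.0003
```

Request:
carry_out(
  motion=[
    {"jaw":-1,"tx":0,"ty":0,"tz":0.1,"wx":0,"wy":0,"wz":0},
    {"jaw":-1,"tx":0,"ty":0,"tz":0.08,"wx":0,"wy":0,"wz":0},
  ],
)

```text
clock: 25.42
tcp_pos: [0.4916, 0.2086, 0.2449]
orientation: [0.0, 0.77, 0.638, 0.001]
wrist_force: [0.5, -0.9, -0.3]
finger_gap: -0.0001
```

Request:
carry_out(
  motion=[
    {"jaw":-1,"tx":0,"ty":0,"tz":0.08,"wx":0,"wy":0,"wz":0},
    {"jaw":-1,"tx":0,"ty":0,"tz":0.08,"wx":0,"wy":0,"wz":0},
  ],
)

```text
clock: 25.68
tcp_pos: [0.4914, 0.2086, 0.2432]
orientation: [0.0, 0.77, 0.638, 0.0]
wrist_force: [-1.0, -1.6, 4.7]
finger_gap: -0.0
```

Request:
carry_out(
  motion=[
    {"jaw":-1,"tx":0,"ty":0,"tz":0.06,"wx":0,"wy":0,"wz":0},
    {"jaw":-1,"tx":0,"ty":0,"tz":0.05,"wx":0,"wy":0,"wz":0},
  ],
)

```text
clock: 25.92
tcp_pos: [0.4913, 0.2086, 0.2421]
orientation: [0.0, 0.77, 0.638, 0.0]
wrist_force: [-1.1, -0.6, 5.5]
finger_gap: 0.0001
```

Request:
carry_out(
  motion=[
    {"jaw":-1,"tx":0,"ty":0,"tz":0.05,"wx":0,"wy":0,"wz":0},
    {"jaw":-1,"tx":0,"ty":0,"tz":0.02,"wx":0,"wy":0,"wz":0},
  ],
)

```text
clock: 26.18
tcp_pos: [0.4913, 0.2086, 0.2414]
orientation: [0.0, 0.77, 0.638, 0.0]
wrist_force: [-1.6, -0.2, 6.0]
finger_gap: -0.0003
```

Next, +y, down to about 0.2412.

Request:
carry_out(
  motion=[
    {"jaw":-1,"tx":0,"ty":0,"tz":-1.5,"wx":0,"wy":0,"wz":0},
    {"jaw":-1,"tx":2.45,"ty":2.45,"tz":0,"wx":0,"wy":0,"wz":0},
    {"jaw":-1,"tx":2.5,"ty":2.45,"tz":0,"wx":0,"wy":0,"wz":0},
    {"jaw":-1,"tx":0,"ty":0,"tz":1.0,"wx":0,"wy":0,"wz":0},
    {"jaw":-1,"tx":0,"ty":0,"tz":0.1,"wx":0,"wy":0,"wz":0},
    {"jaw":-1,"tx":0,"ty":0,"tz":0.1,"wx":0,"wy":0,"wz":0},
  ],
)

```text
clock: 26.92
tcp_pos: [0.5476, 0.2477, 0.2437]
orientation: [-0.0, 0.77, 0.638, -0.001]
wrist_force: [-1.9, 0.3, 2.3]
finger_gap: -0.0002
```

Request:
carry_out(
  motion=[
    {"jaw":-1,"tx":0,"ty":0,"tz":0.08,"wx":0,"wy":0,"wz":0},
    {"jaw":-1,"tx":0,"ty":0,"tz":0.06,"wx":0,"wy":0,"wz":0},
  ],
)

```text
clock: 27.18
tcp_pos: [0.5481, 0.2479, 0.243]
orientation: [0.0, 0.77, 0.638, -0.0]
wrist_force: [-2.4, -0.7, 4.1]
finger_gap: -0.0002
```

Request:
carry_out(
  motion=[
    {"jaw":-1,"tx":0,"ty":0,"tz":0.05,"wx":0,"wy":0,"wz":0},
    {"jaw":-1,"tx":0,"ty":0,"tz":0.05,"wx":0,"wy":0,"wz":0},
  ],
)

```text
clock: 27.42
tcp_pos: [0.5485, 0.2481, 0.2417]
orientation: [0.0, 0.77, 0.638, -0.0]
wrist_force: [-2.6, -0.9, 3.0]
finger_gap: -0.0001
```

Request:
carry_out(
  motion=[
    {"jaw":-1,"tx":0,"ty":0,"tz":0.06,"wx":0,"wy":0,"wz":0},
    {"jaw":-1,"tx":0,"ty":0,"tz":0.02,"wx":0,"wy":0,"wz":0},
  ],
)

```text
clock: 27.68
tcp_pos: [0.5485, 0.2481, 0.2406]
orientation: [0.0, 0.77, 0.638, -0.0]
wrist_force: [-2.9, -1.2, 4.4]
finger_gap: -0.0
```

```bash
python3 -c "
from h import *
show()
s=eyes.read_camera('scene')
cv2.imwrite('pics/h12.png',cv2.resize(s[210:340,330:460],(600,600),interpolation=2))"
```

```text
t 27.68 tcp [0.5485 0.2481 0.2406] yaw 79.30535386828267 zdir [-0.0001 -0.0002 -1.    ] F [-2.935  -1.1561  4.3809] M [-0.228   0.4915 -0.0089] gap -2.1923169914629164e-05 j [ 0.2916  0.4591 -0.1538  0.9579 -0.0002  2.049 ]
```

View pics/h12.png

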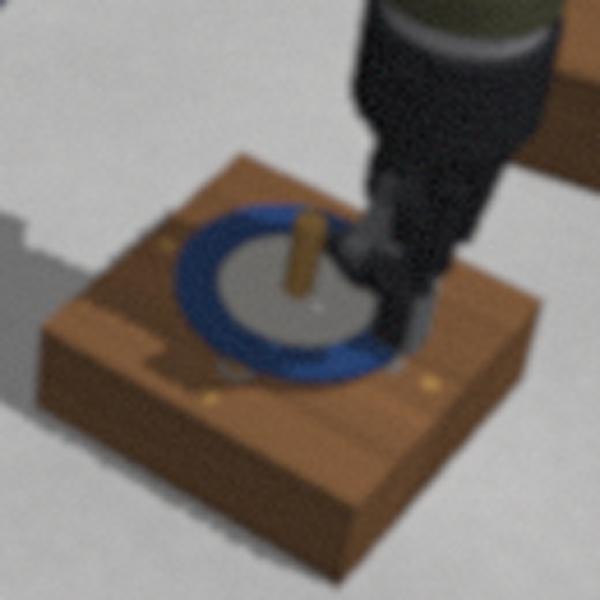

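The dish is going down, leaning only slightly toward the press. Next, -y.

Request:
carry_out(
  motion=[
    {"jaw":-1,"tx":0,"ty":0,"tz":-1.5,"wx":0,"wy":0,"wz":0},
    {"jaw":-1,"tx":0,"ty":0,"tz":-4,"wx":0,"wy":0,"wz":0},
    {"jaw":-1,"tx":-3.3,"ty":0,"tz":0,"wx":0,"wy":0,"wz":0},
    {"jaw":-1,"tx":-3.3,"ty":0,"tz":0,"wx":0,"wy":0,"wz":0},
    {"jaw":-1,"tx":-3.2,"ty":0,"tz":0,"wx":0,"wy":0,"wz":0},
    {"jaw":-1,"tx":0,"ty":0,"tz":3,"wx":0,"wy":0,"wz":0},
    {"jaw":-1,"tx":0,"ty":0,"tz":1.7,"wx":0,"wy":0,"wz":0},
    {"jaw":-1,"tx":0,"ty":0,"tz":0.15,"wx":0,"wy":0,"wz":0},
    {"jaw":-1,"tx":0,"ty":0,"tz":0.1,"wx":0,"wy":0,"wz":0},
  ],
)

```text
clock: 28.85
tcp_pos: [0.531, 0.152, 0.2471]
orientation: [0.0, 0.77, 0.638, 0.001]
wrist_force: [-0.1, -0.5, -0.2]
finger_gap: -0.0001
```

Request:
carry_out(
  motion=[
    {"jaw":-1,"tx":0,"ty":0,"tz":0.1,"wx":0,"wy":0,"wz":0},
    {"jaw":-1,"tx":0,"ty":0,"tz":0.08,"wx":0,"wy":0,"wz":0},
  ],
)

```text
clock: 29.1
tcp_pos: [0.5307, 0.152, 0.245]
orientation: [0.0, 0.77, 0.638, 0.001]
wrist_force: [0.5, 0.5, -0.4]
finger_gap: -0.0001
```

Request:
carry_out(
  motion=[
    {"jaw":-1,"tx":0,"ty":0,"tz":0.08,"wx":0,"wy":0,"wz":0},
    {"jaw":-1,"tx":0,"ty":0,"tz":0.06,"wx":0,"wy":0,"wz":0},
  ],
)

```text
clock: 29.35
tcp_pos: [0.5305, 0.1519, 0.2434]
orientation: [0.0, 0.77, 0.638, 0.0]
wrist_force: [-0.9, 0.2, 3.1]
finger_gap: -0.0001
```

Request:
carry_out(
  motion=[
    {"jaw":-1,"tx":0,"ty":0,"tz":0.07,"wx":0,"wy":0,"wz":0},
    {"jaw":-1,"tx":0,"ty":0,"tz":0.05,"wx":0,"wy":0,"wz":0},
  ],
)

```text
clock: 29.6
tcp_pos: [0.5305, 0.1518, 0.242]
orientation: [0.0, 0.77, 0.638, 0.0]
wrist_force: [-0.2, 0.7, 3.2]
finger_gap: -0.0001
```

Request:
carry_out(
  motion=[
    {"jaw":-1,"tx":0,"ty":0,"tz":0.06,"wx":0,"wy":0,"wz":0},
    {"jaw":-1,"tx":0,"ty":0,"tz":0.04,"wx":0,"wy":0,"wz":0},
  ],
)

```text
clock: 29.85
tcp_pos: [0.5305, 0.1518, 0.2409]
orientation: [0.0, 0.77, 0.638, 0.0]
wrist_force: [-1.0, -0.2, 5.1]
finger_gap: -0.0001
```

All sides are now near 0.241, with the rim about 8–9 mm above the wood, so the ledge may come soon. Round three uses finer force checks, starting with +x.

Request:
carry_out(
  motion=[
    {"jaw":-1,"tx":0,"ty":0,"tz":-1.5,"wx":0,"wy":0,"wz":0},
    {"jaw":-1,"tx":2.45,"ty":2.45,"tz":0,"wx":0,"wy":0,"wz":0},
    {"jaw":-1,"tx":2.4,"ty":2.45,"tz":0,"wx":0,"wy":0,"wz":0},
    {"jaw":-1,"tx":0,"ty":0,"tz":1.0,"wx":0,"wy":0,"wz":0},
    {"jaw":-1,"tx":0,"ty":0,"tz":0.2,"wx":0,"wy":0,"wz":0},
    {"jaw":-1,"tx":0,"ty":0,"tz":0.1,"wx":0,"wy":0,"wz":0},
  ],
)

```text
clock: 30.6
tcp_pos: [0.5865, 0.19, 0.2424]
orientation: [-0.0, 0.77, 0.638, -0.001]
wrist_force: [-0.8, -0.2, 0.2]
finger_gap: 0.0001
```

Request:
carry_out(
  motion=[
    {"jaw":-1,"tx":0,"ty":0,"tz":0.1,"wx":0,"wy":0,"wz":0},
    {"jaw":-1,"tx":0,"ty":0,"tz":0.08,"wx":0,"wy":0,"wz":0},
  ],
)

```text
clock: 30.85
tcp_pos: [0.5873, 0.1902, 0.2413]
orientation: [0.0, 0.77, 0.638, 0.0]
wrist_force: [-1.1, -0.3, -0.4]
finger_gap: -0.0001
```

Request:
carry_out(
  motion=[
    {"jaw":-1,"tx":0,"ty":0,"tz":0.05,"wx":0,"wy":0,"wz":0},
    {"jaw":-1,"tx":0,"ty":0,"tz":0.04,"wx":0,"wy":0,"wz":0},
  ],
)

```text
clock: 31.1
tcp_pos: [0.5874, 0.1903, 0.2406]
orientation: [0.0, 0.77, 0.638, 0.0]
wrist_force: [-1.4, -0.4, 4.0]
finger_gap: 0.0001
```

Request:
carry_out(
  motion=[
    {"jaw":-1,"tx":0,"ty":0,"tz":0.05,"wx":0,"wy":0,"wz":0},
    {"jaw":-1,"tx":0,"ty":0,"tz":0.04,"wx":0,"wy":0,"wz":0},
  ],
)

```text
clock: 31.35
tcp_pos: [0.5875, 0.1903, 0.2395]
orientation: [0.0, 0.77, 0.638, 0.0]
wrist_force: [-1.5, -0.9, 5.3]
finger_gap: 0.0001
```

Request:
carry_out(
  motion=[
    {"jaw":-1,"tx":0,"ty":0,"tz":0.04,"wx":0,"wy":0,"wz":0},
  ],
)

```text
clock: 31.48
tcp_pos: [0.5875, 0.1903, 0.2392]
orientation: [0.0, 0.77, 0.638, 0.0]
wrist_force: [-1.8, -1.2, 5.5]
finger_gap: -0.0003
```

Request:
carry_out(
  motion=[
    {"jaw":-1,"tx":0,"ty":0,"tz":0.04,"wx":0,"wy":0,"wz":0},
  ],
)

```text
clock: 31.6
tcp_pos: [0.5876, 0.1903, 0.2388]
orientation: [0.0, 0.77, 0.638, 0.0]
wrist_force: [-2.2, -0.7, 5.5]
finger_gap: 0.0001
```

Not bottomed yet. Next, -x.

Request:
carry_out(
  motion=[
    {"jaw":-1,"tx":0,"ty":0,"tz":-1.5,"wx":0,"wy":0,"wz":0},
    {"jaw":-1,"tx":0,"ty":0,"tz":-4,"wx":0,"wy":0,"wz":0},
    {"jaw":-1,"tx":0,"ty":-3.3,"tz":0,"wx":0,"wy":0,"wz":0},
    {"jaw":-1,"tx":0,"ty":-3.3,"tz":0,"wx":0,"wy":0,"wz":0},
    {"jaw":-1,"tx":0,"ty":-3.2,"tz":0,"wx":0,"wy":0,"wz":0},
    {"jaw":-1,"tx":0,"ty":0,"tz":3,"wx":0,"wy":0,"wz":0},
    {"jaw":-1,"tx":0,"ty":0,"tz":1.7,"wx":0,"wy":0,"wz":0},
    {"jaw":-1,"tx":0,"ty":0,"tz":0.15,"wx":0,"wy":0,"wz":0},
    {"jaw":-1,"tx":0,"ty":0,"tz":0.1,"wx":0,"wy":0,"wz":0},
  ],
)

```text
clock: 32.72
tcp_pos: [0.4917, 0.2087, 0.2447]
orientation: [0.0, 0.77, 0.638, 0.001]
wrist_force: [0.6, 0.1, 0.4]
finger_gap: -0.0
```

Request:
carry_out(
  motion=[
    {"jaw":-1,"tx":0,"ty":0,"tz":0.1,"wx":0,"wy":0,"wz":0},
    {"jaw":-1,"tx":0,"ty":0,"tz":0.08,"wx":0,"wy":0,"wz":0},
  ],
)

```text
clock: 32.98
tcp_pos: [0.4916, 0.2086, 0.2426]
orientation: [0.0, 0.77, 0.638, 0.0]
wrist_force: [0.5, 0.2, 1.0]
finger_gap: -0.0001
```

Request:
carry_out(
  motion=[
    {"jaw":-1,"tx":0,"ty":0,"tz":0.08,"wx":0,"wy":0,"wz":0},
    {"jaw":-1,"tx":0,"ty":0,"tz":0.06,"wx":0,"wy":0,"wz":0},
  ],
)

```text
clock: 33.22
tcp_pos: [0.4913, 0.2086, 0.2411]
orientation: [0.0, 0.77, 0.638, 0.0]
wrist_force: [-1.2, -0.5, 4.2]
finger_gap: -0.0001
```

Request:
carry_out(
  motion=[
    {"jaw":-1,"tx":0,"ty":0,"tz":0.05,"wx":0,"wy":0,"wz":0},
    {"jaw":-1,"tx":0,"ty":0,"tz":0.05,"wx":0,"wy":0,"wz":0},
  ],
)

```text
clock: 33.48
tcp_pos: [0.4913, 0.2086, 0.2401]
orientation: [0.0, 0.77, 0.638, 0.0]
wrist_force: [-1.3, -0.7, 5.3]
finger_gap: -0.0003
```

Request:
carry_out(
  motion=[
    {"jaw":-1,"tx":0,"ty":0,"tz":0.04,"wx":0,"wy":0,"wz":0},
    {"jaw":-1,"tx":0,"ty":0,"tz":0.04,"wx":0,"wy":0,"wz":0},
  ],
)

```text
clock: 33.72
tcp_pos: [0.4913, 0.2086, 0.2392]
orientation: [0.0, 0.77, 0.638, 0.0]
wrist_force: [-1.4, -0.7, 5.5]
finger_gap: -0.0002
```

Request:
carry_out(
  motion=[
    {"jaw":-1,"tx":0,"ty":0,"tz":0.04,"wx":0,"wy":0,"wz":0},
  ],
)

```text
clock: 33.85
tcp_pos: [0.4913, 0.2086, 0.2388]
orientation: [0.0, 0.77, 0.638, 0.0]
wrist_force: [-1.6, -0.4, 6.0]
finger_gap: -0.0
```

Next, +y.

Request:
carry_out(
  motion=[
    {"jaw":-1,"tx":0,"ty":0,"tz":-1.5,"wx":0,"wy":0,"wz":0},
    {"jaw":-1,"tx":2.45,"ty":2.45,"tz":0,"wx":0,"wy":0,"wz":0},
    {"jaw":-1,"tx":2.5,"ty":2.45,"tz":0,"wx":0,"wy":0,"wz":0},
    {"jaw":-1,"tx":0,"ty":0,"tz":0.9,"wx":0,"wy":0,"wz":0},
    {"jaw":-1,"tx":0,"ty":0,"tz":0.1,"wx":0,"wy":0,"wz":0},
    {"jaw":-1,"tx":0,"ty":0,"tz":0.1,"wx":0,"wy":0,"wz":0},
  ],
)

```text
clock: 34.6
tcp_pos: [0.5476, 0.2477, 0.2422]
orientation: [-0.0, 0.77, 0.638, -0.001]
wrist_force: [0.1, -0.8, 1.1]
finger_gap: -0.0001
```

Request:
carry_out(
  motion=[
    {"jaw":-1,"tx":0,"ty":0,"tz":0.08,"wx":0,"wy":0,"wz":0},
    {"jaw":-1,"tx":0,"ty":0,"tz":0.08,"wx":0,"wy":0,"wz":0},
  ],
)

```text
clock: 34.85
tcp_pos: [0.5483, 0.2479, 0.2412]
orientation: [0.0, 0.77, 0.638, 0.0]
wrist_force: [-0.2, -0.6, 0.8]
finger_gap: 0.0003
```

Request:
carry_out(
  motion=[
    {"jaw":-1,"tx":0,"ty":0,"tz":0.06,"wx":0,"wy":0,"wz":0},
    {"jaw":-1,"tx":0,"ty":0,"tz":0.05,"wx":0,"wy":0,"wz":0},
  ],
)

```text
clock: 35.1
tcp_pos: [0.5485, 0.2481, 0.2403]
orientation: [0.0, 0.77, 0.638, 0.0]
wrist_force: [-0.9, -0.7, 3.9]
finger_gap: -0.0001
```

Request:
carry_out(
  motion=[
    {"jaw":-1,"tx":0,"ty":0,"tz":0.05,"wx":0,"wy":0,"wz":0},
    {"jaw":-1,"tx":0,"ty":0,"tz":0.04,"wx":0,"wy":0,"wz":0},
  ],
)

```text
clock: 35.35
tcp_pos: [0.5485, 0.2481, 0.2391]
orientation: [0.0, 0.77, 0.638, 0.0]
wrist_force: [-1.0, -0.1, 5.6]
finger_gap: 0.0001
```

Request:
carry_out(
  motion=[
    {"jaw":-1,"tx":0,"ty":0,"tz":0.04,"wx":0,"wy":0,"wz":0},
    {"jaw":-1,"tx":0,"ty":0,"tz":0.03,"wx":0,"wy":0,"wz":0},
  ],
)

```text
clock: 35.6
tcp_pos: [0.5486, 0.2482, 0.2382]
orientation: [0.0, 0.77, 0.638, 0.0]
wrist_force: [-1.4, -1.1, 4.3]
finger_gap: -0.0001
```

Request:
carry_out(
  motion=[
    {"jaw":-1,"tx":0,"ty":0,"tz":0.03,"wx":0,"wy":0,"wz":0},
  ],
)

```text
clock: 35.72
tcp_pos: [0.5485, 0.2482, 0.2379]
orientation: [0.0, 0.77, 0.638, 0.0]
wrist_force: [-0.8, 0.3, 3.9]
finger_gap: -0.0001
```

Next, -y.

Request:
carry_out(
  motion=[
    {"jaw":-1,"tx":0,"ty":0,"tz":-1.5,"wx":0,"wy":0,"wz":0},
    {"jaw":-1,"tx":0,"ty":0,"tz":-4,"wx":0,"wy":0,"wz":0},
    {"jaw":-1,"tx":-3.3,"ty":0,"tz":0,"wx":0,"wy":0,"wz":0},
    {"jaw":-1,"tx":-3.3,"ty":0,"tz":0,"wx":0,"wy":0,"wz":0},
    {"jaw":-1,"tx":-3.2,"ty":0,"tz":0,"wx":0,"wy":0,"wz":0},
    {"jaw":-1,"tx":0,"ty":0,"tz":3,"wx":0,"wy":0,"wz":0},
    {"jaw":-1,"tx":0,"ty":0,"tz":1.7,"wx":0,"wy":0,"wz":0},
    {"jaw":-1,"tx":0,"ty":0,"tz":0.2,"wx":0,"wy":0,"wz":0},
    {"jaw":-1,"tx":0,"ty":0,"tz":0.1,"wx":0,"wy":0,"wz":0},
  ],
)

```text
clock: 36.85
tcp_pos: [0.5308, 0.152, 0.2436]
orientation: [0.0, 0.77, 0.638, 0.0]
wrist_force: [-0.7, 0.2, 0.0]
finger_gap: 0.0003
```

Request:
carry_out(
  motion=[
    {"jaw":-1,"tx":0,"ty":0,"tz":0.1,"wx":0,"wy":0,"wz":0},
    {"jaw":-1,"tx":0,"ty":0,"tz":0.08,"wx":0,"wy":0,"wz":0},
  ],
)

```text
clock: 37.1
tcp_pos: [0.5306, 0.152, 0.2417]
orientation: [0.0, 0.77, 0.638, 0.0]
wrist_force: [-0.2, -0.4, -0.9]
finger_gap: 0.0003
```

Request:
carry_out(
  motion=[
    {"jaw":-1,"tx":0,"ty":0,"tz":0.06,"wx":0,"wy":0,"wz":0},
    {"jaw":-1,"tx":0,"ty":0,"tz":0.06,"wx":0,"wy":0,"wz":0},
  ],
)

```text
clock: 37.35
tcp_pos: [0.5306, 0.1519, 0.2404]
orientation: [0.0, 0.77, 0.638, 0.0]
wrist_force: [-0.0, 0.2, 4.0]
finger_gap: -0.0001
```

Request:
carry_out(
  motion=[
    {"jaw":-1,"tx":0,"ty":0,"tz":0.05,"wx":0,"wy":0,"wz":0},
    {"jaw":-1,"tx":0,"ty":0,"tz":0.05,"wx":0,"wy":0,"wz":0},
  ],
)

```text
clock: 37.6
tcp_pos: [0.5306, 0.1518, 0.2392]
orientation: [0.0, 0.77, 0.638, 0.0]
wrist_force: [0.2, -0.4, 3.7]
finger_gap: -0.0001
```

Request:
carry_out(
  motion=[
    {"jaw":-1,"tx":0,"ty":0,"tz":0.04,"wx":0,"wy":0,"wz":0},
    {"jaw":-1,"tx":0,"ty":0,"tz":0.04,"wx":0,"wy":0,"wz":0},
  ],
)

```text
clock: 37.85
tcp_pos: [0.5306, 0.1518, 0.2383]
orientation: [0.0, 0.77, 0.638, 0.0]
wrist_force: [1.2, -0.4, 6.2]
finger_gap: -0.0001
```

Request:
carry_out(
  motion=[
    {"jaw":-1,"tx":0,"ty":0,"tz":0.04,"wx":0,"wy":0,"wz":0},
  ],
)

```text
clock: 37.98
tcp_pos: [0.5306, 0.1518, 0.238]
orientation: [0.0, 0.77, 0.638, 0.0]
wrist_force: [0.1, -0.7, 5.1]
finger_gap: 0.0
```

```bash
python3 -c "
from h import *
show()
s=eyes.read_camera('scene')
cv2.imwrite('pics/h13.png',cv2.resize(s[210:340,330:460],(600,600),interpolation=2))"
```

```text
t 37.98 tcp [0.5306 0.1518 0.238 ] yaw 79.29936953617509 zdir [ 0.0008 -0.0001 -1.    ] F [ 0.0947 -0.7222  5.102 ] M [-0.0725 -0.0629 -0.0793] gap 4.843459534326033e-05 j [ 0.1332  0.3754 -0.2935  0.9011 -0.0002  1.8908]
```

View pics/h13.png

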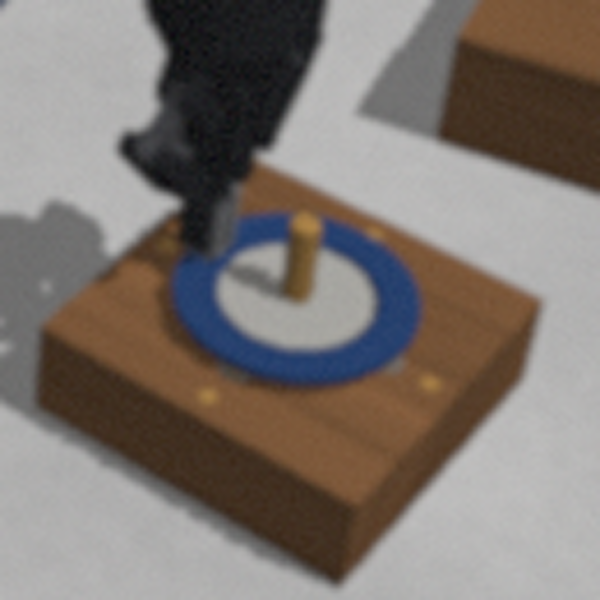

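The lean is small and the rim is about 6–7 mm above the wood, not yet bottomed. Round four, +x.

Request:
carry_out(
  motion=[
    {"jaw":-1,"tx":0,"ty":0,"tz":-1.5,"wx":0,"wy":0,"wz":0},
    {"jaw":-1,"tx":2.45,"ty":2.45,"tz":0,"wx":0,"wy":0,"wz":0},
    {"jaw":-1,"tx":2.4,"ty":2.45,"tz":0,"wx":0,"wy":0,"wz":0},
    {"jaw":-1,"tx":0,"ty":0,"tz":1.0,"wx":0,"wy":0,"wz":0},
    {"jaw":-1,"tx":0,"ty":0,"tz":0.2,"wx":0,"wy":0,"wz":0},
    {"jaw":-1,"tx":0,"ty":0,"tz":0.1,"wx":0,"wy":0,"wz":0},
  ],
)

```text
clock: 38.78
tcp_pos: [0.5864, 0.1899, 0.2392]
orientation: [-0.0, 0.77, 0.638, -0.001]
wrist_force: [0.5, -0.6, -0.4]
finger_gap: 0.0002
```

Request:
carry_out(
  motion=[
    {"jaw":-1,"tx":0,"ty":0,"tz":0.08,"wx":0,"wy":0,"wz":0},
    {"jaw":-1,"tx":0,"ty":0,"tz":0.06,"wx":0,"wy":0,"wz":0},
  ],
)

```text
clock: 39.02
tcp_pos: [0.5873, 0.1901, 0.2387]
orientation: [0.0, 0.77, 0.638, 0.0]
wrist_force: [-1.0, -0.7, 3.3]
finger_gap: -0.0003
```

Request:
carry_out(
  motion=[
    {"jaw":-1,"tx":0,"ty":0,"tz":0.05,"wx":0,"wy":0,"wz":0},
    {"jaw":-1,"tx":0,"ty":0,"tz":0.04,"wx":0,"wy":0,"wz":0},
  ],
)

```text
clock: 39.28
tcp_pos: [0.5874, 0.1902, 0.2378]
orientation: [0.0, 0.77, 0.638, -0.0]
wrist_force: [-2.3, -2.0, 3.4]
finger_gap: -0.0001
```

Request:
carry_out(
  motion=[
    {"jaw":-1,"tx":0,"ty":0,"tz":0.04,"wx":0,"wy":0,"wz":0},
  ],
)

```text
clock: 39.4
tcp_pos: [0.5874, 0.1903, 0.2372]
orientation: [0.0, 0.77, 0.638, -0.0]
wrist_force: [-2.0, -1.0, 3.4]
finger_gap: 0.0002
```

Request:
carry_out(
  motion=[
    {"jaw":-1,"tx":0,"ty":0,"tz":0.04,"wx":0,"wy":0,"wz":0},
  ],
)

```text
clock: 39.52
tcp_pos: [0.5875, 0.1903, 0.2367]
orientation: [0.0, 0.77, 0.638, -0.0]
wrist_force: [-1.6, -3.1, 5.0]
finger_gap: -0.0
```

Request:
carry_out(
  motion=[
    {"jaw":-1,"tx":0,"ty":0,"tz":0.04,"wx":0,"wy":0,"wz":0},
  ],
)

```text
clock: 39.65
tcp_pos: [0.5875, 0.1903, 0.2364]
orientation: [0.0, 0.77, 0.638, -0.0]
wrist_force: [-2.1, -1.5, 5.5]
finger_gap: -0.0001
```

Request:
carry_out(
  motion=[
    {"jaw":-1,"tx":0,"ty":0,"tz":0.03,"wx":0,"wy":0,"wz":0},
  ],
)

```text
clock: 39.78
tcp_pos: [0.5875, 0.1903, 0.2361]
orientation: [0.0, 0.77, 0.638, -0.0]
wrist_force: [-2.5, -1.8, 5.5]
finger_gap: 0.0002
```

Next, -x.

Request:
carry_out(
  motion=[
    {"jaw":-1,"tx":0,"ty":0,"tz":-1.5,"wx":0,"wy":0,"wz":0},
    {"jaw":-1,"tx":0,"ty":0,"tz":-4,"wx":0,"wy":0,"wz":0},
    {"jaw":-1,"tx":0,"ty":-3.3,"tz":0,"wx":0,"wy":0,"wz":0},
    {"jaw":-1,"tx":0,"ty":-3.3,"tz":0,"wx":0,"wy":0,"wz":0},
    {"jaw":-1,"tx":0,"ty":-3.2,"tz":0,"wx":0,"wy":0,"wz":0},
    {"jaw":-1,"tx":0,"ty":0,"tz":3,"wx":0,"wy":0,"wz":0},
    {"jaw":-1,"tx":0,"ty":0,"tz":1.7,"wx":0,"wy":0,"wz":0},
    {"jaw":-1,"tx":0,"ty":0,"tz":0.15,"wx":0,"wy":0,"wz":0},
    {"jaw":-1,"tx":0,"ty":0,"tz":0.1,"wx":0,"wy":0,"wz":0},
  ],
)

```text
clock: 40.9
tcp_pos: [0.4918, 0.2088, 0.2422]
orientation: [0.0, 0.77, 0.638, 0.001]
wrist_force: [-0.4, 0.2, 0.1]
finger_gap: -0.0001
```

Request:
carry_out(
  motion=[
    {"jaw":-1,"tx":0,"ty":0,"tz":0.1,"wx":0,"wy":0,"wz":0},
    {"jaw":-1,"tx":0,"ty":0,"tz":0.08,"wx":0,"wy":0,"wz":0},
  ],
)

```text
clock: 41.15
tcp_pos: [0.4915, 0.2086, 0.2401]
orientation: [0.0, 0.77, 0.638, 0.001]
wrist_force: [-0.2, 0.0, 0.2]
finger_gap: -0.0002
```

Request:
carry_out(
  motion=[
    {"jaw":-1,"tx":0,"ty":0,"tz":0.07,"wx":0,"wy":0,"wz":0},
    {"jaw":-1,"tx":0,"ty":0,"tz":0.06,"wx":0,"wy":0,"wz":0},
  ],
)

```text
clock: 41.4
tcp_pos: [0.4913, 0.2086, 0.2386]
orientation: [0.0, 0.77, 0.638, 0.0]
wrist_force: [-1.5, -0.4, 2.9]
finger_gap: 0.0
```

Request:
carry_out(
  motion=[
    {"jaw":-1,"tx":0,"ty":0,"tz":0.05,"wx":0,"wy":0,"wz":0},
    {"jaw":-1,"tx":0,"ty":0,"tz":0.04,"wx":0,"wy":0,"wz":0},
  ],
)

```text
clock: 41.65
tcp_pos: [0.4913, 0.2086, 0.2377]
orientation: [0.0, 0.77, 0.638, 0.0]
wrist_force: [-0.8, -0.1, 4.5]
finger_gap: 0.0
```

Request:
carry_out(
  motion=[
    {"jaw":-1,"tx":0,"ty":0,"tz":0.04,"wx":0,"wy":0,"wz":0},
  ],
)

```text
clock: 41.78
tcp_pos: [0.4913, 0.2086, 0.2372]
orientation: [0.0, 0.77, 0.638, 0.0]
wrist_force: [-1.0, 0.5, 5.0]
finger_gap: -0.0
```

Request:
carry_out(
  motion=[
    {"jaw":-1,"tx":0,"ty":0,"tz":0.04,"wx":0,"wy":0,"wz":0},
  ],
)

```text
clock: 41.9
tcp_pos: [0.4913, 0.2086, 0.2368]
orientation: [0.0, 0.77, 0.638, 0.0]
wrist_force: [-1.8, -1.1, 4.9]
finger_gap: 0.0001
```

Request:
carry_out(
  motion=[
    {"jaw":-1,"tx":0,"ty":0,"tz":0.04,"wx":0,"wy":0,"wz":0},
  ],
)

```text
clock: 42.02
tcp_pos: [0.4912, 0.2086, 0.2364]
orientation: [0.0, 0.77, 0.638, 0.0]
wrist_force: [-1.0, -1.4, 6.6]
finger_gap: 0.0
```

Request:
carry_out(
  motion=[
    {"jaw":-1,"tx":0,"ty":0,"tz":0.04,"wx":0,"wy":0,"wz":0},
  ],
)

```text
clock: 42.15
tcp_pos: [0.4912, 0.2086, 0.236]
orientation: [0.0, 0.77, 0.638, 0.0]
wrist_force: [-1.6, -0.3, 5.9]
finger_gap: -0.0001
```

Next, +y.

Request:
carry_out(
  motion=[
    {"jaw":-1,"tx":0,"ty":0,"tz":-1.5,"wx":0,"wy":0,"wz":0},
    {"jaw":-1,"tx":2.45,"ty":2.45,"tz":0,"wx":0,"wy":0,"wz":0},
    {"jaw":-1,"tx":2.5,"ty":2.45,"tz":0,"wx":0,"wy":0,"wz":0},
    {"jaw":-1,"tx":0,"ty":0,"tz":0.9,"wx":0,"wy":0,"wz":0},
    {"jaw":-1,"tx":0,"ty":0,"tz":0.15,"wx":0,"wy":0,"wz":0},
    {"jaw":-1,"tx":0,"ty":0,"tz":0.1,"wx":0,"wy":0,"wz":0},
  ],
)

```text
clock: 42.9
tcp_pos: [0.5476, 0.2476, 0.2389]
orientation: [-0.0, 0.77, 0.638, -0.001]
wrist_force: [-0.2, -0.3, -0.8]
finger_gap: -0.0001
```

Request:
carry_out(
  motion=[
    {"jaw":-1,"tx":0,"ty":0,"tz":0.08,"wx":0,"wy":0,"wz":0},
    {"jaw":-1,"tx":0,"ty":0,"tz":0.08,"wx":0,"wy":0,"wz":0},
  ],
)

```text
clock: 43.15
tcp_pos: [0.5484, 0.2479, 0.238]
orientation: [0.0, 0.77, 0.638, 0.0]
wrist_force: [0.4, -0.4, 0.2]
finger_gap: -0.0001
```

Request:
carry_out(
  motion=[
    {"jaw":-1,"tx":0,"ty":0,"tz":0.05,"wx":0,"wy":0,"wz":0},
    {"jaw":-1,"tx":0,"ty":0,"tz":0.04,"wx":0,"wy":0,"wz":0},
  ],
)

```text
clock: 43.4
tcp_pos: [0.5484, 0.248, 0.2372]
orientation: [0.0, 0.77, 0.638, 0.0]
wrist_force: [-2.3, -0.7, 4.4]
finger_gap: -0.0002
```

Request:
carry_out(
  motion=[
    {"jaw":-1,"tx":0,"ty":0,"tz":0.04,"wx":0,"wy":0,"wz":0},
  ],
)

```text
clock: 43.52
tcp_pos: [0.5485, 0.2481, 0.2367]
orientation: [0.0, 0.77, 0.638, -0.0]
wrist_force: [-1.1, -1.4, 4.2]
finger_gap: -0.0003
```

Request:
carry_out(
  motion=[
    {"jaw":-1,"tx":0,"ty":0,"tz":0.04,"wx":0,"wy":0,"wz":0},
  ],
)

```text
clock: 43.65
tcp_pos: [0.5485, 0.2481, 0.2361]
orientation: [0.0, 0.77, 0.638, -0.0]
wrist_force: [-1.7, -1.5, 5.0]
finger_gap: 0.0005
```

Request:
carry_out(
  motion=[
    {"jaw":-1,"tx":0,"ty":0,"tz":0.04,"wx":0,"wy":0,"wz":0},
  ],
)

```text
clock: 43.78
tcp_pos: [0.5485, 0.2481, 0.2359]
orientation: [0.0, 0.77, 0.638, 0.0]
wrist_force: [-4.3, -1.1, 7.5]
finger_gap: -0.0001
```

Request:
carry_out(
  motion=[
    {"jaw":-1,"tx":0,"ty":0,"tz":0.04,"wx":0,"wy":0,"wz":0},
  ],
)

```text
clock: 43.9
tcp_pos: [0.5486, 0.2482, 0.2359]
orientation: [0.0, 0.77, 0.638, 0.0]
wrist_force: [-3.3, -0.9, 8.9]
finger_gap: 0.0004
```

Request:
carry_out(
  motion=[
    {"jaw":-1,"tx":0,"ty":0,"tz":0.04,"wx":0,"wy":0,"wz":0},
  ],
)

```text
clock: 44.02
tcp_pos: [0.5486, 0.2482, 0.2358]
orientation: [0.0, 0.77, 0.638, 0.0]
wrist_force: [-4.0, -0.9, 10.5]
finger_gap: -0.0002
```

There's the hard stop on +y: z stays at 0.2358 while the force climbs to 10.5 N. I'll stop there and go to -y.

Request:
carry_out(
  motion=[
    {"jaw":-1,"tx":0,"ty":0,"tz":-1.5,"wx":0,"wy":0,"wz":0},
    {"jaw":-1,"tx":0,"ty":0,"tz":-4,"wx":0,"wy":0,"wz":0},
    {"jaw":-1,"tx":-3.3,"ty":0,"tz":0,"wx":0,"wy":0,"wz":0},
    {"jaw":-1,"tx":-3.3,"ty":0,"tz":0,"wx":0,"wy":0,"wz":0},
    {"jaw":-1,"tx":-3.2,"ty":0,"tz":0,"wx":0,"wy":0,"wz":0},
    {"jaw":-1,"tx":0,"ty":0,"tz":3,"wx":0,"wy":0,"wz":0},
    {"jaw":-1,"tx":0,"ty":0,"tz":1.7,"wx":0,"wy":0,"wz":0},
    {"jaw":-1,"tx":0,"ty":0,"tz":0.2,"wx":0,"wy":0,"wz":0},
    {"jaw":-1,"tx":0,"ty":0,"tz":0.1,"wx":0,"wy":0,"wz":0},
  ],
)

```text
clock: 45.15
tcp_pos: [0.5308, 0.152, 0.2403]
orientation: [0.0, 0.77, 0.638, 0.0]
wrist_force: [-0.5, 0.3, 0.3]
finger_gap: -0.0002
```

Request:
carry_out(
  motion=[
    {"jaw":-1,"tx":0,"ty":0,"tz":0.1,"wx":0,"wy":0,"wz":0},
    {"jaw":-1,"tx":0,"ty":0,"tz":0.06,"wx":0,"wy":0,"wz":0},
  ],
)

```text
clock: 45.4
tcp_pos: [0.5306, 0.152, 0.2388]
orientation: [0.0, 0.77, 0.638, 0.0]
wrist_force: [-0.4, 0.1, 0.3]
finger_gap: 0.0
```

Request:
carry_out(
  motion=[
    {"jaw":-1,"tx":0,"ty":0,"tz":0.06,"wx":0,"wy":0,"wz":0},
    {"jaw":-1,"tx":0,"ty":0,"tz":0.05,"wx":0,"wy":0,"wz":0},
  ],
)

```text
clock: 45.65
tcp_pos: [0.5305, 0.1519, 0.2376]
orientation: [0.0, 0.77, 0.638, 0.0]
wrist_force: [0.1, 0.1, 4.4]
finger_gap: -0.0002
```

Request:
carry_out(
  motion=[
    {"jaw":-1,"tx":0,"ty":0,"tz":0.04,"wx":0,"wy":0,"wz":0},
  ],
)

```text
clock: 45.78
tcp_pos: [0.5305, 0.1519, 0.2371]
orientation: [0.0, 0.77, 0.638, 0.0]
wrist_force: [-0.8, 0.2, 3.4]
finger_gap: -0.0
```

Request:
carry_out(
  motion=[
    {"jaw":-1,"tx":0,"ty":0,"tz":0.04,"wx":0,"wy":0,"wz":0},
  ],
)

```text
clock: 45.9
tcp_pos: [0.5305, 0.1518, 0.2366]
orientation: [0.0, 0.77, 0.638, 0.0]
wrist_force: [0.3, 0.2, 3.4]
finger_gap: 0.0002
```

Request:
carry_out(
  motion=[
    {"jaw":-1,"tx":0,"ty":0,"tz":0.03,"wx":0,"wy":0,"wz":0},
  ],
)

```text
clock: 46.02
tcp_pos: [0.5305, 0.1518, 0.2364]
orientation: [0.0, 0.77, 0.638, 0.0]
wrist_force: [-1.6, 0.2, 6.8]
finger_gap: -0.0001
```

Request:
carry_out(
  motion=[
    {"jaw":-1,"tx":0,"ty":0,"tz":0.03,"wx":0,"wy":0,"wz":0},
  ],
)

```text
clock: 46.15
tcp_pos: [0.5305, 0.1518, 0.2363]
orientation: [0.0, 0.77, 0.638, 0.0]
wrist_force: [-2.4, -0.5, 8.4]
finger_gap: 0.0002
```

Request:
carry_out(
  motion=[
    {"jaw":-1,"tx":0,"ty":0,"tz":0.02,"wx":0,"wy":0,"wz":0},
  ],
)

```text
clock: 46.28
tcp_pos: [0.5305, 0.1518, 0.2362]
orientation: [0.0, 0.77, 0.638, 0.0]
wrist_force: [-1.9, -0.1, 9.5]
finger_gap: -0.0001
```

-y stops hard too, at 0.2362. Next I'll check +x and then -x for the stop.

Request:
carry_out(
  motion=[
    {"jaw":-1,"tx":0,"ty":0,"tz":-1.5,"wx":0,"wy":0,"wz":0},
    {"jaw":-1,"tx":2.45,"ty":2.45,"tz":0,"wx":0,"wy":0,"wz":0},
    {"jaw":-1,"tx":2.4,"ty":2.45,"tz":0,"wx":0,"wy":0,"wz":0},
    {"jaw":-1,"tx":0,"ty":0,"tz":1.0,"wx":0,"wy":0,"wz":0},
    {"jaw":-1,"tx":0,"ty":0,"tz":0.2,"wx":0,"wy":0,"wz":0},
    {"jaw":-1,"tx":0,"ty":0,"tz":0.1,"wx":0,"wy":0,"wz":0},
  ],
)

```text
clock: 47.02
tcp_pos: [0.5865, 0.1899, 0.237]
orientation: [-0.0, 0.77, 0.638, -0.001]
wrist_force: [-0.1, 0.4, 0.7]
finger_gap: -0.0003
```

Request:
carry_out(
  motion=[
    {"jaw":-1,"tx":0,"ty":0,"tz":0.08,"wx":0,"wy":0,"wz":0},
    {"jaw":-1,"tx":0,"ty":0,"tz":0.05,"wx":0,"wy":0,"wz":0},
  ],
)

```text
clock: 47.28
tcp_pos: [0.5873, 0.1902, 0.2365]
orientation: [0.0, 0.77, 0.638, 0.0]
wrist_force: [0.6, 0.3, 0.2]
finger_gap: -0.0004
```

Request:
carry_out(
  motion=[
    {"jaw":-1,"tx":0,"ty":0,"tz":0.04,"wx":0,"wy":0,"wz":0},
  ],
)

```text
clock: 47.4
tcp_pos: [0.5875, 0.1903, 0.2363]
orientation: [0.0, 0.77, 0.638, 0.0]
wrist_force: [-0.6, -0.9, 3.0]
finger_gap: 0.0001
```

Request:
carry_out(
  motion=[
    {"jaw":-1,"tx":0,"ty":0,"tz":0.03,"wx":0,"wy":0,"wz":0},
  ],
)

```text
clock: 47.52
tcp_pos: [0.5877, 0.1903, 0.2361]
orientation: [0.0, 0.77, 0.638, 0.0]
wrist_force: [-0.6, -1.4, 3.7]
finger_gap: -0.0001
```

Request:
carry_out(
  motion=[
    {"jaw":-1,"tx":0,"ty":0,"tz":0.03,"wx":0,"wy":0,"wz":0},
  ],
)

```text
clock: 47.65
tcp_pos: [0.5877, 0.1903, 0.236]
orientation: [0.0, 0.77, 0.638, 0.0]
wrist_force: [-2.5, -2.2, 7.0]
finger_gap: 0.0001
```

Request:
carry_out(
  motion=[
    {"jaw":-1,"tx":0,"ty":0,"tz":0.03,"wx":0,"wy":0,"wz":0},
  ],
)

```text
clock: 47.78
tcp_pos: [0.5877, 0.1903, 0.236]
orientation: [0.001, 0.77, 0.638, 0.0]
wrist_force: [-1.5, -1.6, 9.7]
finger_gap: -0.0001
```

Request:
carry_out(
  motion=[
    {"jaw":-1,"tx":0,"ty":0,"tz":0.03,"wx":0,"wy":0,"wz":0},
  ],
)

```text
clock: 47.9
tcp_pos: [0.5878, 0.1903, 0.2359]
orientation: [0.001, 0.77, 0.638, 0.001]
wrist_force: [-2.5, -2.1, 10.3]
finger_gap: 0.0002
```

Request:
carry_out(
  motion=[
    {"jaw":-1,"tx":0,"ty":0,"tz":0.02,"wx":0,"wy":0,"wz":0},
  ],
)

```text
clock: 48.02
tcp_pos: [0.5878, 0.1903, 0.2358]
orientation: [0.001, 0.77, 0.638, 0.001]
wrist_force: [-3.0, -1.1, 9.2]
finger_gap: 0.0
```

+x stops hard at 0.2359. Now -x.

Request:
carry_out(
  motion=[
    {"jaw":-1,"tx":0,"ty":0,"tz":-1.5,"wx":0,"wy":0,"wz":0},
    {"jaw":-1,"tx":0,"ty":0,"tz":-4,"wx":0,"wy":0,"wz":0},
    {"jaw":-1,"tx":0,"ty":-3.3,"tz":0,"wx":0,"wy":0,"wz":0},
    {"jaw":-1,"tx":0,"ty":-3.3,"tz":0,"wx":0,"wy":0,"wz":0},
    {"jaw":-1,"tx":0,"ty":-3.2,"tz":0,"wx":0,"wy":0,"wz":0},
    {"jaw":-1,"tx":0,"ty":0,"tz":3,"wx":0,"wy":0,"wz":0},
    {"jaw":-1,"tx":0,"ty":0,"tz":1.7,"wx":0,"wy":0,"wz":0},
    {"jaw":-1,"tx":0,"ty":0,"tz":0.2,"wx":0,"wy":0,"wz":0},
    {"jaw":-1,"tx":0,"ty":0,"tz":0.15,"wx":0,"wy":0,"wz":0},
  ],
)

```text
clock: 49.15
tcp_pos: [0.4916, 0.2087, 0.2395]
orientation: [0.0, 0.77, 0.638, 0.0]
wrist_force: [0.0, 0.5, 0.3]
finger_gap: -0.0003
```

Request:
carry_out(
  motion=[
    {"jaw":-1,"tx":0,"ty":0,"tz":0.1,"wx":0,"wy":0,"wz":0},
    {"jaw":-1,"tx":0,"ty":0,"tz":0.08,"wx":0,"wy":0,"wz":0},
  ],
)

```text
clock: 49.4
tcp_pos: [0.4915, 0.2086, 0.2376]
orientation: [0.0, 0.77, 0.638, 0.0]
wrist_force: [0.4, 0.1, 1.0]
finger_gap: 0.0
```

Request:
carry_out(
  motion=[
    {"jaw":-1,"tx":0,"ty":0,"tz":0.06,"wx":0,"wy":0,"wz":0},
    {"jaw":-1,"tx":0,"ty":0,"tz":0.05,"wx":0,"wy":0,"wz":0},
  ],
)

```text
clock: 49.65
tcp_pos: [0.4912, 0.2086, 0.2363]
orientation: [0.0, 0.77, 0.638, 0.0]
wrist_force: [-0.8, -0.6, 5.1]
finger_gap: -0.0001
```

Request:
carry_out(
  motion=[
    {"jaw":-1,"tx":0,"ty":0,"tz":0.03,"wx":0,"wy":0,"wz":0},
  ],
)

```text
clock: 49.78
tcp_pos: [0.4912, 0.2086, 0.2362]
orientation: [0.0, 0.77, 0.638, 0.0]
wrist_force: [-2.1, 0.4, 5.7]
finger_gap: -0.0001
```

Request:
carry_out(
  motion=[
    {"jaw":-1,"tx":0,"ty":0,"tz":0.03,"wx":0,"wy":0,"wz":0},
  ],
)

```text
clock: 49.9
tcp_pos: [0.4911, 0.2086, 0.2361]
orientation: [0.0, 0.77, 0.638, 0.0]
wrist_force: [-2.1, 0.2, 7.8]
finger_gap: 0.0003
```

Request:
carry_out(
  motion=[
    {"jaw":-1,"tx":0,"ty":0,"tz":0.03,"wx":0,"wy":0,"wz":0},
  ],
)

```text
clock: 50.02
tcp_pos: [0.4911, 0.2087, 0.236]
orientation: [0.0, 0.77, 0.638, 0.0]
wrist_force: [-3.1, 0.4, 9.7]
finger_gap: 0.0
```

Request:
carry_out(
  motion=[
    {"jaw":-1,"tx":0,"ty":0,"tz":0.02,"wx":0,"wy":0,"wz":0},
  ],
)

```text
clock: 50.15
tcp_pos: [0.491, 0.2086, 0.2359]
orientation: [0.0, 0.77, 0.638, 0.0]
wrist_force: [-3.9, -0.4, 10.7]
finger_gap: -0.0002
```

All four sides stop hard at about 0.236. There's time left, so I'll re-check +y and -y to be sure the pins are below and the ledge carries the dish.

Request:
carry_out(
  motion=[
    {"jaw":-1,"tx":0,"ty":0,"tz":-1.5,"wx":0,"wy":0,"wz":0},
    {"jaw":-1,"tx":2.45,"ty":2.45,"tz":0,"wx":0,"wy":0,"wz":0},
    {"jaw":-1,"tx":2.5,"ty":2.45,"tz":0,"wx":0,"wy":0,"wz":0},
    {"jaw":-1,"tx":0,"ty":0,"tz":0.9,"wx":0,"wy":0,"wz":0},
    {"jaw":-1,"tx":0,"ty":0,"tz":0.15,"wx":0,"wy":0,"wz":0},
    {"jaw":-1,"tx":0,"ty":0,"tz":0.1,"wx":0,"wy":0,"wz":0},
  ],
)

```text
clock: 50.9
tcp_pos: [0.5476, 0.2477, 0.238]
orientation: [-0.0, 0.77, 0.638, -0.001]
wrist_force: [-0.3, 1.0, -0.6]
finger_gap: -0.0
```

Request:
carry_out(
  motion=[
    {"jaw":-1,"tx":0,"ty":0,"tz":0.1,"wx":0,"wy":0,"wz":0},
    {"jaw":-1,"tx":0,"ty":0,"tz":0.06,"wx":0,"wy":0,"wz":0},
  ],
)

```text
clock: 51.15
tcp_pos: [0.5483, 0.248, 0.237]
orientation: [0.0, 0.77, 0.638, 0.0]
wrist_force: [0.4, 0.2, -0.3]
finger_gap: 0.0001
```

Request:
carry_out(
  motion=[
    {"jaw":-1,"tx":0,"ty":0,"tz":0.05,"wx":0,"wy":0,"wz":0},
  ],
)

```text
clock: 51.28
tcp_pos: [0.5485, 0.248, 0.2365]
orientation: [0.0, 0.77, 0.638, 0.0]
wrist_force: [0.8, 0.2, -0.1]
finger_gap: 0.0003
```

Request:
carry_out(
  motion=[
    {"jaw":-1,"tx":0,"ty":0,"tz":0.03,"wx":0,"wy":0,"wz":0},
  ],
)

```text
clock: 51.4
tcp_pos: [0.5485, 0.2481, 0.2363]
orientation: [0.0, 0.77, 0.638, 0.0]
wrist_force: [-0.8, -1.2, 3.3]
finger_gap: -0.0001
```

Request:
carry_out(
  motion=[
    {"jaw":-1,"tx":0,"ty":0,"tz":0.03,"wx":0,"wy":0,"wz":0},
  ],
)

```text
clock: 51.52
tcp_pos: [0.5486, 0.2482, 0.2362]
orientation: [0.0, 0.77, 0.638, 0.0]
wrist_force: [-1.4, -0.1, 4.7]
finger_gap: -0.0001
```

Request:
carry_out(
  motion=[
    {"jaw":-1,"tx":0,"ty":0,"tz":0.03,"wx":0,"wy":0,"wz":0},
  ],
)

```text
clock: 51.65
tcp_pos: [0.5487, 0.2484, 0.236]
orientation: [-0.0, 0.77, 0.638, 0.001]
wrist_force: [-1.7, 0.8, 4.7]
finger_gap: -0.0002
```

Request:
carry_out(
  motion=[
    {"jaw":-1,"tx":0,"ty":0,"tz":0.03,"wx":0,"wy":0,"wz":0},
  ],
)

```text
clock: 51.78
tcp_pos: [0.5487, 0.2485, 0.2358]
orientation: [-0.0, 0.77, 0.638, 0.001]
wrist_force: [-2.4, 1.3, 7.2]
finger_gap: -0.0001
```

Request:
carry_out(
  motion=[
    {"jaw":-1,"tx":0,"ty":0,"tz":-1.5,"wx":0,"wy":0,"wz":0},
    {"jaw":-1,"tx":0,"ty":0,"tz":-4,"wx":0,"wy":0,"wz":0},
    {"jaw":-1,"tx":-3.3,"ty":0,"tz":0,"wx":0,"wy":0,"wz":0},
    {"jaw":-1,"tx":-3.3,"ty":0,"tz":0,"wx":0,"wy":0,"wz":0},
    {"jaw":-1,"tx":-3.2,"ty":0,"tz":0,"wx":0,"wy":0,"wz":0},
    {"jaw":-1,"tx":0,"ty":0,"tz":3,"wx":0,"wy":0,"wz":0},
    {"jaw":-1,"tx":0,"ty":0,"tz":1.7,"wx":0,"wy":0,"wz":0},
    {"jaw":-1,"tx":0,"ty":0,"tz":0.25,"wx":0,"wy":0,"wz":0},
    {"jaw":-1,"tx":0,"ty":0,"tz":0.15,"wx":0,"wy":0,"wz":0},
  ],
)

```text
clock: 52.9
tcp_pos: [0.5307, 0.1519, 0.2397]
orientation: [0.0, 0.77, 0.638, 0.0]
wrist_force: [-0.2, -0.1, 1.0]
finger_gap: -0.0003
```

Request:
carry_out(
  motion=[
    {"jaw":-1,"tx":0,"ty":0,"tz":0.1,"wx":0,"wy":0,"wz":0},
    {"jaw":-1,"tx":0,"ty":0,"tz":0.08,"wx":0,"wy":0,"wz":0},
  ],
)

```text
clock: 53.15
tcp_pos: [0.5306, 0.152, 0.2379]
orientation: [0.0, 0.77, 0.638, 0.0]
wrist_force: [-0.3, -0.8, 0.5]
finger_gap: -0.0001
```

Request:
carry_out(
  motion=[
    {"jaw":-1,"tx":0,"ty":0,"tz":0.05,"wx":0,"wy":0,"wz":0},
  ],
)

```text
clock: 53.28
tcp_pos: [0.5305, 0.1519, 0.2371]
orientation: [0.0, 0.77, 0.638, 0.0]
wrist_force: [0.4, 0.6, 0.4]
finger_gap: 0.0003
```

Request:
carry_out(
  motion=[
    {"jaw":-1,"tx":0,"ty":0,"tz":0.03,"wx":0,"wy":0,"wz":0},
  ],
)

```text
clock: 53.4
tcp_pos: [0.5304, 0.1519, 0.2366]
orientation: [0.0, 0.77, 0.638, 0.0]
wrist_force: [0.2, -0.3, -0.2]
finger_gap: 0.0
```

Request:
carry_out(
  motion=[
    {"jaw":-1,"tx":0,"ty":0,"tz":0.03,"wx":0,"wy":0,"wz":0},
  ],
)

```text
clock: 53.52
tcp_pos: [0.5304, 0.1519, 0.2364]
orientation: [0.0, 0.77, 0.638, 0.0]
wrist_force: [-0.9, 0.1, 2.1]
finger_gap: -0.0002
```

Request:
carry_out(
  motion=[
    {"jaw":-1,"tx":0,"ty":0,"tz":0.03,"wx":0,"wy":0,"wz":0},
  ],
)

```text
clock: 53.65
tcp_pos: [0.5304, 0.1518, 0.2363]
orientation: [0.0, 0.77, 0.638, 0.0]
wrist_force: [-2.4, -0.3, 6.0]
finger_gap: -0.0001
```

Request:
carry_out(
  motion=[
    {"jaw":-1,"tx":0,"ty":0,"tz":0.03,"wx":0,"wy":0,"wz":0},
  ],
)

```text
clock: 53.78
tcp_pos: [0.5304, 0.1518, 0.2363]
orientation: [0.0, 0.77, 0.638, 0.0]
wrist_force: [-2.9, -0.3, 7.4]
finger_gap: -0.0004
```

Request:
carry_out(
  motion=[
    {"jaw":-1,"tx":0,"ty":0,"tz":0.03,"wx":0,"wy":0,"wz":0},
  ],
)

```text
clock: 53.9
tcp_pos: [0.5303, 0.1518, 0.2363]
orientation: [0.0, 0.77, 0.638, 0.0]
wrist_force: [-2.2, -1.5, 10.3]
finger_gap: 0.0
```

Request:
carry_out(
  motion=[
    {"jaw":-1,"tx":0,"ty":0,"tz":-1.5,"wx":0,"wy":0,"wz":0},
    {"jaw":-1,"tx":-2,"ty":0,"tz":-4,"wx":0,"wy":0,"wz":0},
    {"jaw":-1,"tx":-4,"ty":0,"tz":-4,"wx":0,"wy":0,"wz":0},
    {"jaw":-1,"tx":-5,"ty":-2,"tz":-4,"wx":0,"wy":0,"wz":0},
    {"jaw":-1,"tx":-5,"ty":-2,"tz":-2,"wx":0,"wy":0,"wz":0},
    {"jaw":-1,"tx":-5,"ty":-2,"tz":0,"wx":0,"wy":0,"wz":0},
    {"jaw":-1,"tx":-5,"ty":-2,"tz":0,"wx":0,"wy":0,"wz":0},
    {"jaw":-1,"tx":0,"ty":0,"tz":0,"wx":0,"wy":0,"wz":0},
    {"jaw":-1,"tx":0,"ty":0,"tz":0,"wx":0,"wy":0,"wz":0},
  ],
)

```text
clock: 55.02
tcp_pos: [0.4056, -0.0858, 0.3882]
orientation: [0.0, 0.77, 0.638, 0.0]
wrist_force: [-0.9, 0.7, 0.2]
finger_gap: -0.0001
```

```bash
python3 - <<'E'
from h import *
show()
s=eyes.read_camera('scene');t=eyes.read_camera('top')
cv2.imwrite('pics/h14.png',np.hstack([cv2.resize(s[210:340,330:460],(400,400),interpolation=2),cv2.resize(t[185:295,175:285],(400,400),interpolation=2)]))
cv2.imwrite('pics/t14.png',t);cv2.imwrite('pics/s14.png',s)
from scipy.optimize import least_squares
for n,im,c in(("scene",s,(396,272)),("top",t,(229,240))):
    f=im.astype(float);m=((f[...,0]-f[...,2])>35).astype(np.uint8)
    cs,_=cv2.findContours(m,cv2.RETR_EXTERNAL,cv2.CHAIN_APPROX_NONE)
    for q in cs:
        x,y=q[:,0].mean(0)
        if np.hypot(x-c[0],y-c[1])<25 and len(q)>20:
            H=np.array([plane(n,a,.0632) for a in cv2.convexHull(q)[:,0]])[:,:2]
            r=least_squares(lambda v:np.hypot(H[:,0]-v[0],H[:,1]-v[1])-v[2],[*H.mean(0),.05],loss="soft_l1",f_scale=.0015);print(n,r.x)
E
```

```text
t 55.02 tcp [ 0.4056 -0.0858  0.3882] yaw 79.24811324275491 zdir [ 0.0013 -0.0001 -1.    ] F [-0.8763  0.6827  0.2197] M [0.0393 0.0439 0.0089] gap -8.304207638292598e-05 j [-0.4028  0.0087 -0.3612  1.1996  0.0004  1.3556]
scene [0.5389 0.2004 0.0529]
top [0.539  0.1981 0.0524]
```

View pics/h14.png

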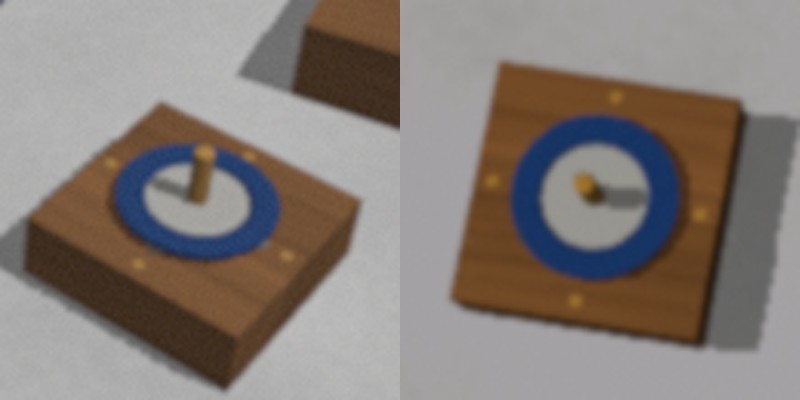

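View pics/t14.png

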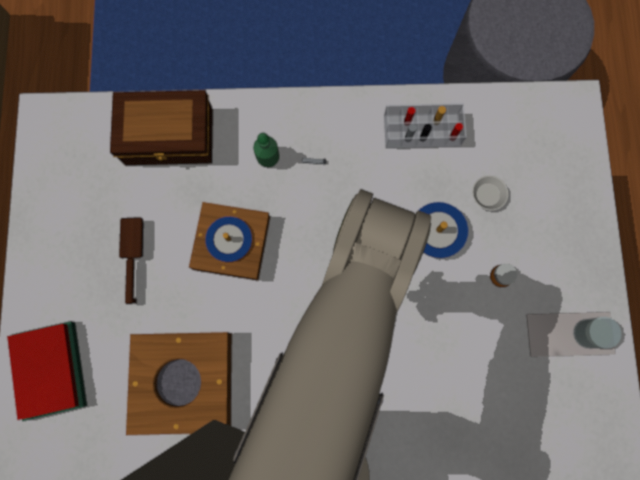

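The dish sits centred and level: its centre matches the mouth within 1 mm in both views, at top pixel (229,240). The other things are where they were, and the arm is clear. Handing in.

```bash
python3 -c "
from workcell import env
print(env.hand_in())"
```

```text
the job is handed in; nothing more can be done
None
```

The blue dish is home in the well of the small stand, released and resting on the ledge; I handed the job in at about 55 s of the 72 s allowed. The hand-in gives no verdict, so the checks below are my own.

**What I did:** I picked up the smallest blue dish by its post and set it on the four pins. I let go, then pressed it down about 2.5 mm at a time with closed fingers, going +x, -x, +y, -y.

**Last checks:**
- **Bottoming:** the push stopped hard on all four sides, with the tool at 0.2358–0.2363 m, so the dish is square to well under 1°. The rim sits roughly 5–6 mm above the wood, estimated from camera and touch.
- **Force:** the highest wrist reading I saw while pressing was about 11 N against the 18 N limit. The wrist force is only reported at the end of each call, so short peaks in between would not show.
- **Centring:** both cameras put the dish within about 1 mm of the well's centre.
- **Other things:** in the last top picture the bottle, clip, brush, jar and trinket bowl look unmoved, and the arm is clear.

**Disagreements:** the two cameras differed by about 2 mm in y throughout, which is within their calibration. The pins touched about 1.5–2.5 mm lower than the camera heights suggested, so I went by touch for the heights. I could not measure the weight on the ledge directly; I infer it from the hard stops.

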